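# Ready the sewing machine for zigzag and clear the threads away

## Robot

A 7-joint arm with a two-finger parallel gripper is mounted at the origin on the work surface. World frame = base frame: x ahead of the robot, y to its left, z up, the work surface at z = 0. Lengths are in m, angles in degrees, forces in N, time in s.
With the tool pointing down it reaches from about 0.4 to 0.925 m from the base axis. Payload 5.6 kg.
Tool frame: the origin (TCP) lies on the front face of the gripper's body, between the roots of the fingers; the fingertips stand 73 mm ahead of it and the grasp point (between the pads) lies 54 mm ahead of it; z points along the fingers, y is the line along which they close (so a half turn about z gives the same grasp; the last joint's range is limited). The gripper opens to 85 mm and grips with 20 to 120 N. Pads are 22 mm wide; open, the fingers measure 114 mm over their backs; the gripper's body (76 mm by 85 mm) begins 54 mm behind the grasp point. The pads swing forward as they close: fully open they stand 13 mm farther back than shut.
Start: joints at [-78.037, 26.786, -0.665, 91.828, 0.344, 61.387, -3.226], TCP at [0.162, 0.629, 0.304] pointing down, gripper open.
Joint ranges: [-144.91, 144.91], [-17.63, 115.5], [-89.93, 88.59], [15.96, 139.68], [-74.01, 254.01], [8.47, 105.57], [-167.45, 167.45]. Speed limits (degrees/s): [147.25, 147.25, 180, 180, 180, 180, 180].

## Interface

Orientations are given as [roll, pitch, yaw] about the fixed x, y, z axes, in that order (R = Rz(yaw) Ry(pitch) Rx(roll)).
In Python, from rig import env gives the robot as it stands.
- The arm moves only by the tool move_arm, never from a script. Its argument "deltas" is a list of rows, each an object with "hand": the closure, from 0 (fully open) to 1 (shut); "dp": the shift along the tool's x, y, z in mm, a list of three; "twist": the turn, a rotation vector about the tool's x, y, z in rad, a list of three. In form: [{"hand": hand, "dp": [dx, dy, dz], "twist": [wx, wy, wz]}, ...]. A call has exactly 8 rows; each row is the pose to reach, as a shift and turn from the pose commanded when the call began, along the tool's axes at that moment; what a row does not reach only later rows make up. A row lasts 1/12 s, in which the tool goes at most 41.7 mm and 7.16 degrees, less where a joint would pass 70% of its speed; a pose out of reach is approached as far as the arm can. A call with a gripper value outside its range is refused whole. The fingers move at their own pace and stop on an object; the grip force is fixed at half the most. Time passes only in rows, so rows that repeat a pose let the fingers close, or fill a call up. It gives the time, the measured TCP pose, the force, the opening and the grip force at its end, in the units of the state.
- env.get_obs(): the state, without advancing time (a new reading comes with each control period).
- env.capture(name): name is "side" or "top"; returns the picture (480x640x3 uint8, red, green, blue); there is no depth.
- env.get_calibration(name): a dict with "fov_y" (degrees; the focal length in pixels is half the picture's height over the tangent of half this angle, whatever the lens; pixels are square), "cx", "cy" (the principal point, pixels), "world_from_camera" (4x4, takes a point from camera to world coordinates). Camera axes: x right, y down, z forward; pixel columns grow to the right and rows downward; lengths in m; the calibration is good to about 2 mm. A picture is of the moment at which its call begins. get_calibration takes no time and is no camera call.
- env.job_done(): hands the job in; it is judged then, once.
The state is a dict: "clock": time; "joint_pos": joint angles; "joint_velocities": joint speeds; "joint_efforts": joint torques, N m; "tool_pos": TCP position; "eef_rot": TCP orientation; "force": force on the tool from outside, world axes, zero at the start; "moment": the same for the moment, N m; "finger_gap": opening from 0.0 (shut) to 1.0 (fully open); "finger_force": force on a finger pad.
Only numpy, scipy, OpenCV 4.12 (cv2) and the standard library are available. Lean on these libraries where they do the work, as an engineer would, in place of code of your own. Each camera call takes 0.05 s, during which the arm holds its last target. There are 200 camera calls.

## Task

Get the sewing machine ready for a zigzag seam. First clear its top: take the open pin pot, without ever tipping it, and the spool that were left up there and stand them in the wooden notions tray; only then set the stitch-length dial (the one nearer the handwheel) to 2 and the stitch-width dial to 5. Stand all the other loose spools in the tray too, everything upright on the tray's floor and one thing to a compartment, and leave the shears, the tape roll and the pattern weight where they lie.

Things in the scene. Friction and masses are not known exactly. Their poses are not given: they have to be found in the camera images.
- machine: White flatbed sewing machine, fixed, sunk into the table so that its bed is flush (3 mm plate, 400 by 180 mm). Flat top 205 mm above the table, x from -230 to +150, y from -62 to +62 mm, with the stitch-length dial at x = +57.5 mm and the stitch-width dial at x = -57.5 mm. Origin at table height midway between the dials; x along the arm to the handwheel (72 mm across), y to its back, z up.
- length_dial (a joint): Stitch-length dial, rad: a bar knob that clicks every 0.5236 rad, one number a click, and snaps to the nearest click (about 0.1 N m) when let go. 0 = number 0, at a stop; grows clockwise seen from above to number 8 at the other stop, 4.189. Nine ticks for 0 to 8 are marked round it on the machine's top, the long thick one is 0; the white line on the bar points at the number set.
- length_dial_grip (a point): Middle of the grip bar of the stitch-length dial, nearer the handwheel, on the knob's vertical axis, 22 mm above the machine's top. Dark bar 42 long, 13 wide, 22 mm high (11 mm above and below this point) on a round skirt 46 mm across and 11 mm high. x axis: along the bar to its end with the white pointer line; z up. The two dials' axes are 115 mm apart.
- width_dial (a joint): Stitch-width dial, rad: a bar knob that clicks every 0.5236 rad, one number a click, and snaps to the nearest click (about 0.1 N m) when let go. 0 = number 0, at a stop; grows clockwise seen from above to number 8 at the other stop, 4.189. Nine ticks for 0 to 8 are marked round it on the machine's top, the long thick one is 0; the white line on the bar points at the number set.
- width_dial_grip (a point): Middle of the grip bar of the stitch-width dial, nearer the needle, on the knob's vertical axis, 22 mm above the machine's top. Dark bar 42 long, 13 wide, 22 mm high (11 mm above and below this point) on a round skirt 46 mm across and 11 mm high. x axis: along the bar to its end with the white pointer line; z up. The two dials' axes are 115 mm apart.
- tray: Dark wooden notions tray, fixed, 248 mm (its x) by 167 mm (its y), 33 mm high: walls and floor 5 mm thick, divided into 3 (along x) by 2 (along y) open compartments, each 76 by 76 mm and 28 mm deep, their centres at x = -81, 0, +81 mm and y = -40.5, +40.5 mm. Origin at the centre of its underside, z up; its floor is at z = 5 mm. Empty at the start.
- pin_pot: Round steel pin pot, open at the top and full of pins, 60 mm in diameter and 55 mm high, about 130 g, standing on the machine's top close beside a dial; the pin heads stand 5 mm above its rim. Origin at the centre of its underside, z up. It must not be tipped.
- spool0: A large thread spool, a plain cylinder 60 mm in diameter and 62 mm high with white end discs, about 140 g, standing on one end; origin at the centre of its underside, z up along its axis. This one stands on the machine's top close beside a dial.
- spool1: A large thread spool, a plain cylinder 60 mm in diameter and 62 mm high with white end discs, about 140 g, standing on one end; origin at the centre of its underside, z up along its axis. It stands on the table, if it is present.
- spool2: A large thread spool, a plain cylinder 60 mm in diameter and 62 mm high with white end discs, about 140 g, standing on one end; origin at the centre of its underside, z up along its axis. It stands on the table, if it is present.
- spool3: A large thread spool, a plain cylinder 60 mm in diameter and 62 mm high with white end discs, about 140 g, standing on one end; origin at the centre of its underside, z up along its axis. It stands on the table, if it is present.
- spool4: A large thread spool, a plain cylinder 60 mm in diameter and 62 mm high with white end discs, about 140 g, standing on one end; origin at the centre of its underside, z up along its axis. It stands on the table, if it is present.
- shears: Dressmaker's shears with black handles lying flat on the far side of the table, 215 by 44 mm, 12 mm high; origin at the middle of the underside, x towards the blade tips. Leave alone.
- tape_roll: Rolled-up tape measure lying flat, 66 mm in diameter, 20 mm high; origin at the centre of its underside. Leave alone.
- pattern_weight: Dark steel pattern weight, a disc 68 mm in diameter with a small knob, 36 mm high over all, 0.6 kg, near the robot; origin at the centre of its underside. Leave alone.

How it is judged:
By the outcome, as a careful person would: the job done as asked, in the order asked, and still so for the second after the job is handed in, with the robot touching nothing.
Of spool1, spool2, spool3, spool4 only 2 to 4 are there at a start; the rules pass over those that are not, and their reading is None.
At some moment in a run one of spool1, spool2, spool3, spool4 may be knocked a few centimetres aside while the robot is not near it.
It also fails if it takes over 210 s, if anything falls off the work surface, if the arm or the gripper's body presses on something with over 40 N, if the wrist force passes 120 N, or if a joint passes its speed limit or range.

## Working session

There is one attempt and no reset: what is moved stays moved. The work goes in short steps, Python scripts to look and compute and a tool call to move; the robot and the scene stay as the last step left them, time stands still between calls to the robot, and variables do not carry over. Pictures are saved under pics/ and viewed, at most 14 in all, crops included, and the job is handed in when it is done.

Besides the shell and the picture viewer there is one more tool, called after ">>>" as name(argument=value, ...) on one line, values as JSON. move_arm: Moves the arm, as the interface text tells. Its arguments: {"type":"object","properties":{"deltas":{"type":"array"}},"required":["deltas"]}

```bash
ls; mkdir -p pics; python3 - <<'E'
from rig import env
import cv2
for n in("top","side"):
    c=env.get_calibration(n);print(n,c)
    cv2.imwrite(f"pics/{n}0.png",env.capture(n)[:,:,::-1])
print(env.get_obs())
E
```

```text
pics
top {'fov_y': 54.65538387120146, 'cx': 312.6256976205217, 'cy': 246.4765710159895, 'world_from_camera': array([[-0.02209561, -0.98978609,  0.14083775,  0.41950038],
       [-0.9994157 ,  0.01819332, -0.02893546,  0.04183874],
       [ 0.02607761, -0.14139481, -0.98960976,  1.22719296],
       [ 0.        ,  0.        ,  0.        ,  1.        ]])}
side {'fov_y': 51.529341559791874, 'cx': 321.21271394875237, 'cy': 233.63552411262717, 'world_from_camera': array([[-0.98398076, -0.12224282,  0.12976349,  0.4150561 ],
       [-0.17712091,  0.58766973, -0.78947608,  0.86037816],
       [ 0.02024971, -0.79981309, -0.59990746,  0.79334472],
       [ 0.        ,  0.        ,  0.        ,  1.        ]])}
{'clock': 0.1, 'joint_pos': array([-78.03586434,  26.83285518,  -0.66605283,  91.87619363,
         0.34426967,  61.38547892,  -3.22530292]), 'joint_velocities': array([-0.045199  , -0.15690951, -0.04540279, -0.11172355, -0.01435627,
        0.03821618,  0.01096558]), 'joint_efforts': array([ 9.43232808e-04, -5.33518016e+01,  2.16126884e-02, -2.51966679e+01,
        1.15024953e-02,  4.25603750e-03,  2.70706124e-05]), 'tool_pos': array([0.16190329, 0.62911482, 0.30300799]), 'eef_rot': array([-1.79907684e+02,  6.51455397e-03,  1.65570273e+02]), 'force': array([-0.74632753, -0.0779897 , -0.77722057]), 'moment': array([-0.03819695, -0.00044212, -0.00651902]), 'finger_force': 0.0, 'finger_gap': 0.9983803277252993}
```

View pics/top0.png

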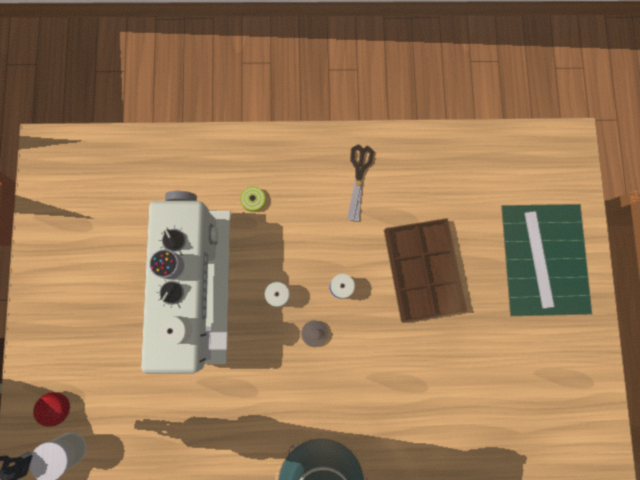

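View pics/side0.png

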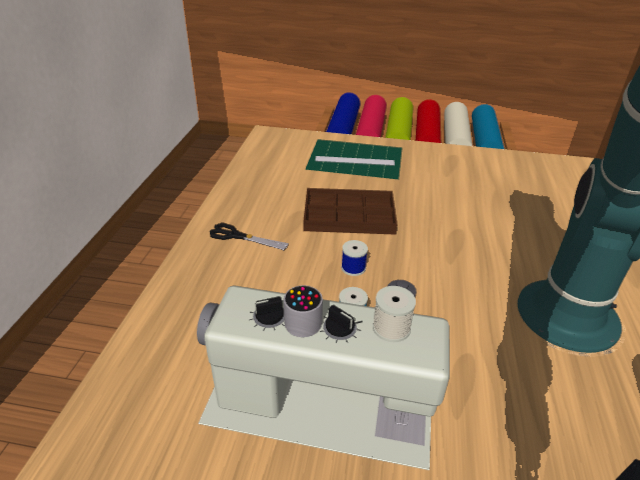

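```bash
cat > h.py <<'E'
from rig import env
import numpy as np, cv2
def cal(n):
    c=env.get_calibration(n); f=240/np.tan(np.radians(c["fov_y"]/2))
    return f,c["cx"],c["cy"],np.array(c["world_from_camera"])
def p2w(n,u,v,z):
    f,cx,cy,T=cal(n); d=T[:3,:3]@[(u-cx)/f,(v-cy)/f,1]; o=T[:3,3]
    return o+d*(z-o[2])/d[2]
def w2p(n,P):
    f,cx,cy,T=cal(n); q=(np.atleast_2d(P)-T[:3,3])@T[:3,:3]
    return np.c_[f*q[:,0]/q[:,2]+cx,f*q[:,1]/q[:,2]+cy]
def crop(n,x0,y0,x1,y1,k,name,img=None):
    im=env.capture(n) if img is None else img
    cv2.imwrite(f"pics/{name}.png",cv2.resize(im[y0:y1,x0:x1,::-1],None,fx=k,fy=k,interpolation=cv2.INTER_CUBIC))
E
python3 - <<'E'
from h import *
for nm,u,v,z in [("white spool",277,294,.062),("blue",342,286,.062),("weight",315,333,.03),("red",52,409,.06),("spool0",172,330,.267),("pot",164,263,.262),("dialL",173,239,.238),("dialW",172,293,.238),("tray c",426,270,.033),("tape",253,198,.02),
 ("tr1",387,229,.033),("tr2",446,220,.033),("tr3",468,312,.033),("tr4",403,321,.033)]:
    print(nm,p2w("top",u,v,z).round(3))
im=env.capture("top")
crop("top",130,180,250,380,3,"t1",im)
crop("side",190,270,460,360,2.9,"s1")
E
```

```text
white spool [0.467 0.099 0.062]
blue [ 0.484 -0.064  0.062]
weight [0.368 0.006 0.03 ]
red [0.206 0.638 0.06 ]
spool0 [0.391 0.302 0.267]
pot [0.528 0.322 0.262]
dialL [0.582 0.311 0.238]
dialW [0.467 0.311 0.238]
tray c [ 0.522 -0.286  0.033]
tape [0.724 0.162 0.02 ]
tr1 [ 0.632 -0.189  0.033]
tr2 [ 0.654 -0.347  0.033]
tr3 [ 0.412 -0.389  0.033]
tr4 [ 0.393 -0.22   0.033]
```

View pics/t1.png

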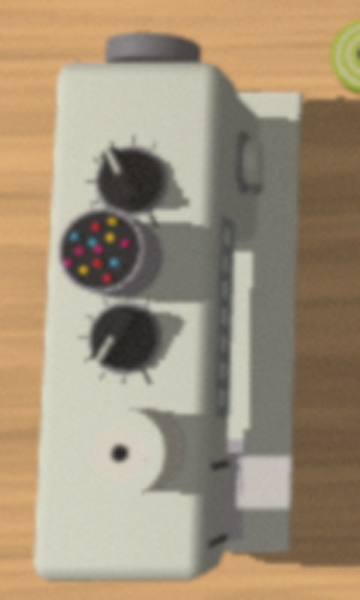

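View pics/s1.png

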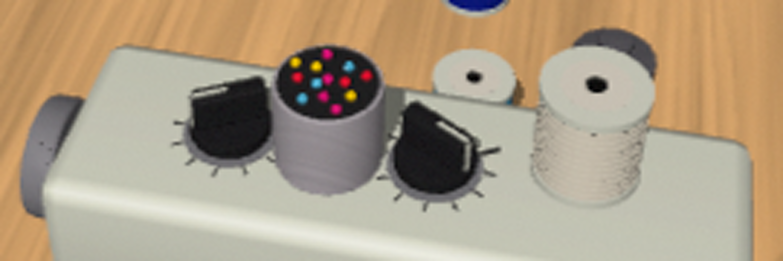

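```bash
cat > dials.py <<'E'
from h import *
import sys
def panel(n,im,c,z,k=3.6,w=.08):
    N=int(w*1000*k); g=(np.arange(N)+.5)/k/1000
    X=c[0]+w/2-g[:,None]+0*g[None]; Y=c[1]+w/2-g[None]+0*g[:,None]
    p=w2p(n,np.c_[X.ravel(),Y.ravel(),np.full(X.size,z)]).astype(np.float32).reshape(N,N,2)
    o=cv2.remap(im,p[...,0],p[...,1],cv2.INTER_CUBIC)[:,:,::-1].copy()
    cv2.circle(o,(N//2,N//2),2,(0,0,255),-1)
    for i in range(9):
        a=np.radians(-150-30*i); r=36*k
        q=(int(N/2-r*np.sin(a)),int(N/2-r*np.cos(a)))
        cv2.putText(o,str(i),(q[0]-5,q[1]+5),0,.45,(0,0,255),1)
    return o
def show(name,cL,cW,z=.205):
    rows=[np.hstack([panel(n,im,cL,z),panel(n,im,cW,z)]) for n in("top","side") for im in [env.capture(n)]]
    cv2.imwrite(f"pics/{name}.png",np.vstack(rows))
if __name__=="__main__": show(sys.argv[1],(.582,.311),(.467,.311))
E
python3 dials.py d1
python3 - <<'E'
from h import *
print(w2p("top",[[.162,.629,.304],[.162,.629,.45],[.42,.03,0]]))
print(w2p("side",[[.206,.638,.06]]))
E
```

```text
[[-14.08146108 460.29662826]
 [-77.55088356 490.05881463]
 [304.91029186 312.54159024]]
[[515.79735451 640.48422876]]
```

View pics/d1.png

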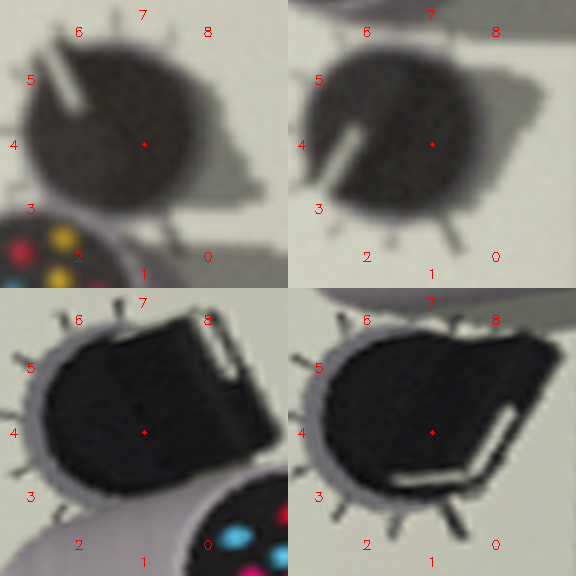

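```bash
cat > go.py <<'E'
from h import *
import sys
from scipy.spatial.transform import Rotation as R
# args: x y z yaw [x y z yaw ...]: dp (mm) and twist from pose to pose, each split in steps from the preceding target
o=env.get_obs(); p=np.array(o["tool_pos"]); r=R.from_euler("xyz",o["eef_rot"],degrees=True)
print("t",round(o["clock"],1),"p",p.round(4),"rot",np.round(o["eef_rot"],1),"q",np.round(o["joint_pos"],0),"gap",round(o["finger_gap"],2),"F",np.round(o["force"],1))
a=np.array(list(map(float,sys.argv[1:]))).reshape(-1,4)
for x,y,z,w in a:
    t=np.array([x,y,z]); rt=R.from_euler("xyz",[180,0,w],degrees=True)
    print("dp",(r.inv().apply(t-p)*1000).round(1),"tw",(r.inv()*rt).as_rotvec().round(3)); p,r=t,rt
E
python3 - <<'E'
from h import *
print(p2w("top",164,263.3,.26),p2w("top",169.7,331,.267),p2w("side",190+329/2.9,270+80/2.9,.262),p2w("side",190+596/2.9,270+85/2.9,.267))
E
python3 go.py .345 .48 .36 177 .528 .32 .36 177 .528 .32 .304 177
```

```text
[0.5275473  0.32295578 0.26      ] [0.38901272 0.30636756 0.267     ] [0.52774224 0.32595665 0.262     ] [0.39001676 0.30720562 0.267     ]
t 0.3 p [0.1619 0.6294 0.3035] rot [-180.     0.   165.6] q [-78.  27.  -1.  92.   0.  61.  -3.] gap 1.0 F [ 0.3 -0.5  0.4]
dp [-214.5  -99.1  -56.4] tw [-0.001 -0.    -0.2  ]
dp [-191.1 -150.2   -0. ] tw [0. 0. 0.]
dp [ 0. -0. 56.] tw [0. 0. 0.]
```

>>> move_arm(deltas=[{"hand":0,"dp":[-30,-14,-20],"twist":[0,0,-0.03]},{"hand":0,"dp":[-60,-28,-40],"twist":[0,0,-0.06]},{"hand":0,"dp":[-95,-44,-56],"twist":[0,0,-0.1]},{"hand":0,"dp":[-130,-60,-56],"twist":[0,0,-0.14]},{"hand":0,"dp":[-160,-74,-56],"twist":[0,0,-0.17]},{"hand":0,"dp":[-190,-88,-56],"twist":[0,0,-0.2]},{"hand":0,"dp":[-214,-99,-56],"twist":[0,0,-0.2]},{"hand":0,"dp":[-214,-99,-56],"twist":[0,0,-0.2]}])

```text
clock: 0.97
tool_pos: [0.3506, 0.4754, 0.3602]
eef_rot: [-179.9, 0.2, 176.5]
force: [0.1, -0.6, 0.3]
finger_gap: 1.0
finger_force: 0.0
```

>>> move_arm(deltas=[{"hand":0,"dp":[-27,-21,0],"twist":[0,0,0]},{"hand":0,"dp":[-55,-42,0],"twist":[0,0,0]},{"hand":0,"dp":[-82,-63,0],"twist":[0,0,0]},{"hand":0,"dp":[-110,-84,0],"twist":[0,0,0]},{"hand":0,"dp":[-138,-106,0],"twist":[0,0,0]},{"hand":0,"dp":[-165,-127,0],"twist":[0,0,0]},{"hand":0,"dp":[-191,-146,0],"twist":[0,0,0]},{"hand":0,"dp":[-191,-146,0],"twist":[0,0,0]}])

```text
clock: 1.63
tool_pos: [0.533, 0.3182, 0.3599]
eef_rot: [-179.8, 0.2, 176.4]
force: [0.3, -0.8, -0.5]
finger_gap: 0.999
finger_force: 0.0
```

```bash
python3 go.py .528 .324 .304 177; python3 - <<'E'
from h import *
t,s=env.capture("top"),env.capture("side")
cv2.imwrite("pics/a1.png",np.hstack([cv2.resize(t[:,:,::-1],(400,300)),cv2.resize(s[:,:,::-1],(400,300))]))
E
```

```text
t 1.6 p [0.533  0.3182 0.3599] rot [-179.8    0.2  176.4] q [-40.  21.   8.  93.  -3.  66.  55.] gap 1.0 F [ 0.3 -0.8 -0.5]
dp [ 5.6  5.7 55.8] tw [-0.003  0.004 -0.01 ]
```

View pics/a1.png

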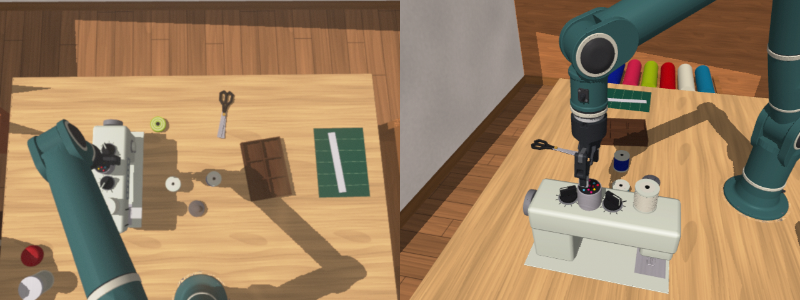

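>>> move_arm(deltas=[{"hand":0,"dp":[3,3,0],"twist":[0,0,0]},{"hand":0,"dp":[6,6,0],"twist":[0,0,0]},{"hand":0,"dp":[6,6,10],"twist":[0,0,0]},{"hand":0,"dp":[6,6,20],"twist":[0,0,0]},{"hand":0,"dp":[6,6,30],"twist":[0,0,0]},{"hand":0,"dp":[6,6,40],"twist":[0,0,0]},{"hand":0,"dp":[6,6,50],"twist":[0,0,0]},{"hand":0,"dp":[6,6,56],"twist":[0,0,0]}])

```text
clock: 2.4
tool_pos: [0.5216, 0.3305, 0.3017]
eef_rot: [-179.9, -0.1, 177.0]
force: [0.5, -0.7, 0.4]
finger_gap: 1.0
finger_force: 0.0
```

```bash
python3 go.py .528 .324 .304 177; python3 - <<'E'
from h import *
crop("side",220,220,420,370,4,"a2")
E
```

```text
t 2.4 p [0.5216 0.3305 0.3017] rot [-1.799e+02 -1.000e-01  1.770e+02] q [-41.  24.   7.  97.  -3.  60.  54.] gap 1.0 F [ 0.5 -0.7  0.4]
dp [-6.8 -6.1 -2.3] tw [-0.002 -0.002  0.   ]
```

View pics/a2.png

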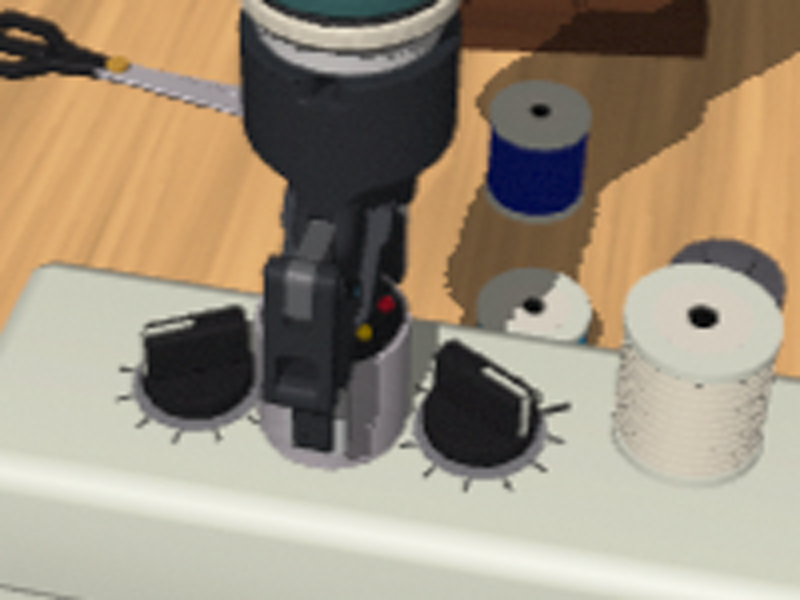

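>>> move_arm(deltas=[{"hand":0,"dp":[-3,-3,0],"twist":[0,0,0]},{"hand":0,"dp":[-6,-6,0],"twist":[0,0,0]},{"hand":0,"dp":[-6,-6,0],"twist":[0,0,0]},{"hand":0.2,"dp":[-6,-6,0],"twist":[0,0,0]},{"hand":0.3,"dp":[-6,-6,0],"twist":[0,0,0]},{"hand":0.4,"dp":[-6,-6,0],"twist":[0,0,0]},{"hand":0.5,"dp":[-6,-6,0],"twist":[0,0,0]},{"hand":0.6,"dp":[-6,-6,0],"twist":[0,0,0]}])

```text
clock: 3.12
tool_pos: [0.5281, 0.325, 0.305]
eef_rot: [179.9, 0.1, 177.0]
force: [0.3, 0.8, 5.3]
finger_gap: 0.68
finger_force: 65.1
```

>>> move_arm(deltas=[{"hand":1,"dp":[0,0,0],"twist":[0,0,0]},{"hand":1,"dp":[0,0,0],"twist":[0,0,0]},{"hand":1,"dp":[0,0,0],"twist":[0,0,0]},{"hand":1,"dp":[0,0,-5],"twist":[0,0,0]},{"hand":1,"dp":[0,0,-10],"twist":[0,0,0]},{"hand":1,"dp":[0,0,-20],"twist":[0,0,0]},{"hand":1,"dp":[0,0,-20],"twist":[0,0,0]},{"hand":1,"dp":[0,0,-20],"twist":[0,0,0]}])

```text
clock: 3.78
tool_pos: [0.5279, 0.3247, 0.3246]
eef_rot: [180.0, 0.1, 177.0]
force: [-0.6, -0.1, -1.8]
finger_gap: 0.686
finger_force: 64.6
```

```bash
python3 - <<'E'
from h import *
crop("side",220,200,420,350,4,"a3")
# tray rectified fit: dark mask in world plane z=.033 
im=env.capture("top"); 
X=np.arange(.7,.34,-.001); Y=np.arange(-.14,-.43,-.001)
g=np.array([[x,y,.033] for x in X for y in Y]); p=w2p("top",g).astype(np.float32).reshape(len(X),len(Y),2)
r=cv2.remap(im,p[...,0],p[...,1],cv2.INTER_LINEAR)
m=(r.max(2)<110).astype(np.uint8); m=cv2.morphologyEx(m,cv2.MORPH_OPEN,np.ones((7,7)))
n,l,s,c=cv2.connectedComponentsWithStats(m); i=1+np.argmax(s[1:,4]); pts=np.argwhere(l==i)
rc=cv2.minAreaRect(pts.astype(np.float32)); print("area",s[i],"rect",.7-rc[0][0]/1000,-.14-rc[0][1]/1000,rc[1:])
print([(round(.7-a/1000,3),round(-.14-b/1000,3)) for a,b in cv2.boxPoints(rc)])
E
python3 go.py
```

```text
area [   45    45   197   265 37454] rect 0.5223229675292969 -0.2801833038330078 ((246.9237060546875, 172.23468017578125), 8.168478012084961)
[(np.float32(0.657), np.float32(-0.348)), (np.float32(0.632), np.float32(-0.177)), (np.float32(0.388), np.float32(-0.212)), (np.float32(0.412), np.float32(-0.383))]
t 3.9 p [0.5276 0.3245 0.3237] rot [-180.   -0.  177.] q [-40.  23.   8.  96.  -3.  62.  55.] gap 0.68 F [-0.8 -0.1 -1.3]
```

View pics/a3.png

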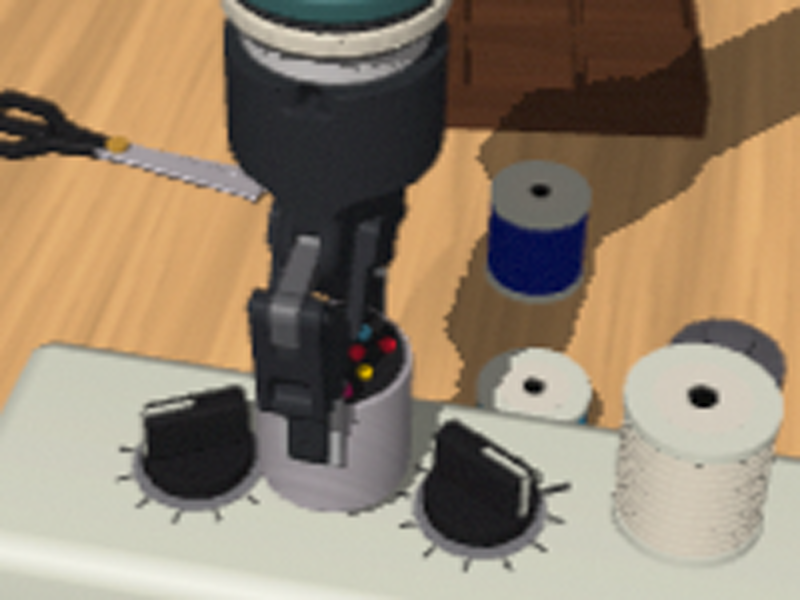

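```bash
python3 go.py .528 .324 .356 177  .552 .12 .346 152  .58 -.1 .3 125 .6084 -.3127 .26 98.1 .6084 -.3127 .13 98.1 .6084 -.3127 .105 98.1
```

```text
t 3.9 p [0.5276 0.3245 0.3237] rot [-180.   -0.  177.] q [-40.  23.   8.  96.  -3.  62.  55.] gap 0.68 F [-0.8 -0.1 -1.3]
dp [ -0.4  -0.5 -32.3] tw [-0.    -0.     0.001]
dp [ -34.6 -202.5   10. ] tw [-0.    -0.     0.436]
dp [-128.  -181.1   46. ] tw [ 0.    -0.     0.471]
dp [-190.5  -98.7   40. ] tw [-0.    -0.     0.469]
dp [ -0.  -0. 130.] tw [0. 0. 0.]
dp [-0. -0. 25.] tw [0. 0. 0.]
```

>>> move_arm(deltas=[{"hand":1,"dp":[0,0,-15],"twist":[0,0,0]},{"hand":1,"dp":[0,0,-32],"twist":[0,0,0]},{"hand":1,"dp":[-3,-15,-32],"twist":[0,0,0.05]},{"hand":1,"dp":[-8,-45,-32],"twist":[0,0,0.12]},{"hand":1,"dp":[-14,-80,-30],"twist":[0,0,0.2]},{"hand":1,"dp":[-21,-120,-28],"twist":[0,0,0.28]},{"hand":1,"dp":[-28,-160,-25],"twist":[0,0,0.36]},{"hand":1,"dp":[-35,-200,-22],"twist":[0,0,0.436]}])

```text
clock: 4.55
tool_pos: [0.5517, 0.1198, 0.345]
eef_rot: [-180.0, -0.0, 151.7]
force: [0.4, -0.1, -1.6]
finger_gap: 0.685
finger_force: 64.6
```

>>> move_arm(deltas=[{"hand":1,"dp":[-20,-28,5],"twist":[0,0,0.07]},{"hand":1,"dp":[-40,-56,12],"twist":[0,0,0.14]},{"hand":1,"dp":[-60,-84,18],"twist":[0,0,0.21]},{"hand":1,"dp":[-80,-112,25],"twist":[0,0,0.28]},{"hand":1,"dp":[-98,-138,32],"twist":[0,0,0.36]},{"hand":1,"dp":[-112,-160,38],"twist":[0,0,0.42]},{"hand":1,"dp":[-122,-174,43],"twist":[0,0,0.471]},{"hand":1,"dp":[-128,-181,46],"twist":[0,0,0.471]}])

```text
clock: 5.22
tool_pos: [0.5794, -0.1005, 0.2987]
eef_rot: [-179.9, 0.0, 124.6]
force: [-0.2, -0.4, -1.2]
finger_gap: 0.685
finger_force: 64.5
```

>>> move_arm(deltas=[{"hand":1,"dp":[-25,-13,5],"twist":[0,0,0.08]},{"hand":1,"dp":[-55,-28,10],"twist":[0,0,0.16]},{"hand":1,"dp":[-88,-46,18],"twist":[0,0,0.24]},{"hand":1,"dp":[-120,-63,25],"twist":[0,0,0.32]},{"hand":1,"dp":[-150,-78,32],"twist":[0,0,0.4]},{"hand":1,"dp":[-175,-91,38],"twist":[0,0,0.469]},{"hand":1,"dp":[-190,-99,40],"twist":[0,0,0.469]},{"hand":1,"dp":[-190,-99,40],"twist":[0,0,0.469]}])

```text
clock: 5.88
tool_pos: [0.6075, -0.3132, 0.2585]
eef_rot: [-179.9, 0.1, 98.0]
force: [-0.8, -0.5, -1.9]
finger_gap: 0.685
finger_force: 64.6
```

>>> move_arm(deltas=[{"hand":1,"dp":[0,0,15],"twist":[0,0,0]},{"hand":1,"dp":[0,0,35],"twist":[0,0,0]},{"hand":1,"dp":[0,0,55],"twist":[0,0,0]},{"hand":1,"dp":[0,0,75],"twist":[0,0,0]},{"hand":1,"dp":[0,0,85],"twist":[0,0,0]},{"hand":1,"dp":[0,0,90],"twist":[0,0,0]},{"hand":1,"dp":[0,0,90],"twist":[0,0,0]},{"hand":1,"dp":[0,0,90],"twist":[0,0,0]}])

```text
clock: 6.55
tool_pos: [0.6093, -0.309, 0.1706]
eef_rot: [179.9, 0.0, 98.2]
force: [-0.4, -0.1, -2.0]
finger_gap: 0.684
finger_force: 64.6
```

```bash
python3 go.py .6084 -.3127 .105 98.1; python3 - <<'E'
from h import *
t,s=env.capture("top"),env.capture("side")
k=2.6
a=cv2.resize(t[170:360,360:510,::-1],None,fx=k,fy=k);b=cv2.resize(s[130:320,270:420,::-1],None,fx=k,fy=k)
cv2.imwrite("pics/a4.png",np.hstack([a,b]))
E
```

```text
t 6.5 p [ 0.6093 -0.309   0.1706] rot [179.9   0.   98.2] q [  4.  41.  30.  94. -24.  52.  51.] gap 0.68 F [-0.4 -0.1 -2. ]
dp [-3.6 -1.5 65.6] tw [0.001 0.    0.002]
```

View pics/a4.png

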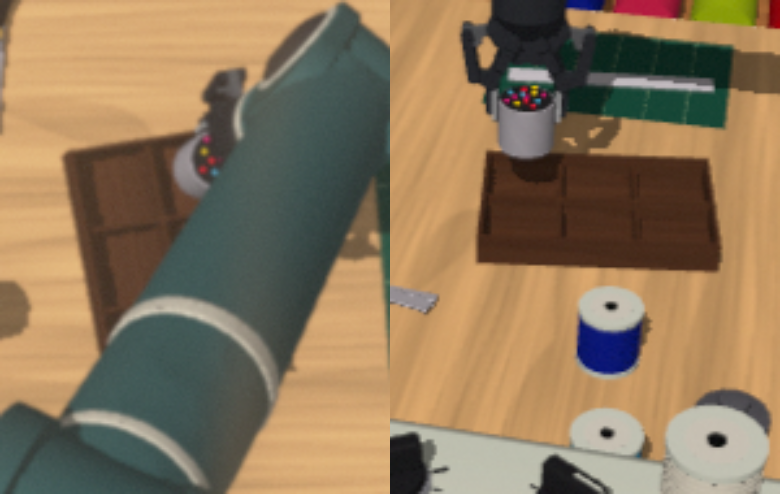

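>>> move_arm(deltas=[{"hand":1,"dp":[0,0,10],"twist":[0,0,0]},{"hand":1,"dp":[0,0,20],"twist":[0,0,0]},{"hand":1,"dp":[0,0,28],"twist":[0,0,0]},{"hand":1,"dp":[0,0,32],"twist":[0,0,0]},{"hand":1,"dp":[0,0,32],"twist":[0,0,0]},{"hand":1,"dp":[0,0,32],"twist":[0,0,0]},{"hand":1,"dp":[0,0,32],"twist":[0,0,0]},{"hand":1,"dp":[0,0,32],"twist":[0,0,0]}])

```text
clock: 7.32
tool_pos: [0.6089, -0.3095, 0.1383]
eef_rot: [180.0, 0.0, 98.2]
force: [0.3, -0.1, -1.1]
finger_gap: 0.684
finger_force: 64.6
```

```bash
python3 go.py .6084 -.3127 .105 98.1; python3 - <<'E'
from h import *
crop("side",290,140,410,240,6,"a5")
print(w2p("side",[[.6084,-.3127,.005],[.523,-.284,.033]]))
E
```

```text
t 7.3 p [ 0.6089 -0.3095  0.1383] rot [180.    0.   98.2] q [  5.  43.  28.  94. -25.  49.  52.] gap 0.68 F [ 0.3 -0.1 -1.1]
dp [-3.1 -1.  33.3] tw [0.001 0.    0.001]
[[321.75957933 204.8340521 ]
 [350.56444619 205.55214638]]
```

View pics/a5.png

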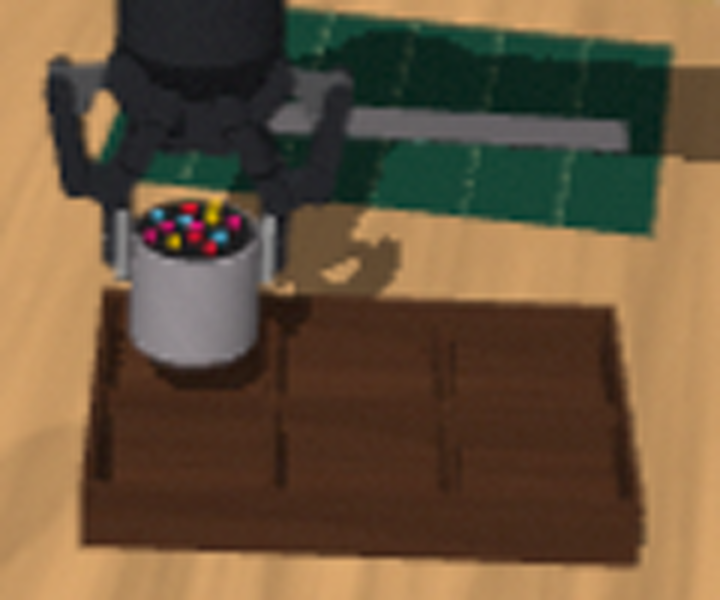

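>>> move_arm(deltas=[{"hand":1,"dp":[-3,-1,5],"twist":[0,0,0]},{"hand":1,"dp":[-3,-1,12],"twist":[0,0,0]},{"hand":1,"dp":[-3,-1,19],"twist":[0,0,0]},{"hand":1,"dp":[-3,-1,25],"twist":[0,0,0]},{"hand":1,"dp":[-3,-1,29],"twist":[0,0,0]},{"hand":1,"dp":[-3,-1,32],"twist":[0,0,0]},{"hand":1,"dp":[-3,-1,33],"twist":[0,0,0]},{"hand":1,"dp":[-3,-1,33],"twist":[0,0,0]}])

```text
clock: 8.03
tool_pos: [0.6079, -0.3122, 0.1051]
eef_rot: [-180.0, -0.0, 98.2]
force: [-1.6, 0.8, 1.5]
finger_gap: 0.686
finger_force: 64.8
```

```bash
python3 go.py .6084 -.3127 .105 98.1
```

```text
t 8.0 p [ 0.6079 -0.3122  0.1051] rot [-180.    -0.    98.2] q [  6.  46.  27.  95. -27.  46.  53.] gap 0.69 F [-1.6  0.8  1.5]
dp [-0.5  0.4  0.1] tw [-0.    -0.001  0.002]
```

```bash
python3 go.py .608 -.312 .225 98.1 .54 -.12 .33 120 .46 .1 .365 150  .3895 .307 .365 177 .3895 .307 .305 177
```

```text
t 8.0 p [ 0.6079 -0.3122  0.1051] rot [-180.    -0.    98.2] q [  6.  46.  27.  95. -27.  46.  53.] gap 0.69 F [-1.6  0.8  1.5]
dp [ 3.000e-01  1.000e-01 -1.199e+02] tw [-0.    -0.001  0.002]
dp [ 199.7  -40.3 -105. ] tw [ 0.     0.    -0.382]
dp [230.5  40.7 -35. ] tw [-0.     0.    -0.524]
dp [164.6 144.    0. ] tw [ 0.     0.    -0.471]
dp [ 0. -0. 60.] tw [0. 0. 0.]
```

>>> move_arm(deltas=[{"hand":0.2,"dp":[0,0,0],"twist":[0,0,0]},{"hand":0.1,"dp":[0,0,0],"twist":[0,0,0]},{"hand":0,"dp":[0,0,0],"twist":[0,0,0]},{"hand":0,"dp":[0,0,0],"twist":[0,0,0]},{"hand":0,"dp":[0,0,-10],"twist":[0,0,0]},{"hand":0,"dp":[0,0,-45],"twist":[0,0,0]},{"hand":0,"dp":[0,0,-85],"twist":[0,0,0]},{"hand":0,"dp":[0,0,-120],"twist":[0,0,0]}])

```text
clock: 8.7
tool_pos: [0.608, -0.3126, 0.2273]
eef_rot: [180.0, 0.0, 98.2]
force: [1.0, -0.1, 0.8]
finger_gap: 1.0
finger_force: 0.0
```

>>> move_arm(deltas=[{"hand":0,"dp":[25,-5,-13],"twist":[0,0,-0.04]},{"hand":0,"dp":[50,-10,-26],"twist":[0,0,-0.09]},{"hand":0,"dp":[75,-15,-40],"twist":[0,0,-0.14]},{"hand":0,"dp":[100,-20,-53],"twist":[0,0,-0.19]},{"hand":0,"dp":[125,-25,-66],"twist":[0,0,-0.24]},{"hand":0,"dp":[150,-30,-79],"twist":[0,0,-0.29]},{"hand":0,"dp":[175,-35,-92],"twist":[0,0,-0.34]},{"hand":0,"dp":[200,-40,-105],"twist":[0,0,-0.382]}])

```text
clock: 9.37
tool_pos: [0.5393, -0.1192, 0.3314]
eef_rot: [179.9, 0.0, 120.2]
force: [0.9, 0.3, 0.6]
finger_gap: 0.999
finger_force: 0.0
```

>>> move_arm(deltas=[{"hand":0,"dp":[29,5,-4],"twist":[0,0,-0.066]},{"hand":0,"dp":[58,10,-9],"twist":[0,0,-0.13]},{"hand":0,"dp":[87,15,-13],"twist":[0,0,-0.2]},{"hand":0,"dp":[115,20,-18],"twist":[0,0,-0.26]},{"hand":0,"dp":[144,25,-22],"twist":[0,0,-0.33]},{"hand":0,"dp":[173,31,-26],"twist":[0,0,-0.39]},{"hand":0,"dp":[202,36,-31],"twist":[0,0,-0.46]},{"hand":0,"dp":[230,41,-35],"twist":[0,0,-0.524]}])

```text
clock: 10.03
tool_pos: [0.4595, 0.1005, 0.3662]
eef_rot: [179.9, 0.1, 150.3]
force: [0.5, 0.0, -0.6]
finger_gap: 0.998
finger_force: 0.0
```

>>> move_arm(deltas=[{"hand":0,"dp":[28,24,0],"twist":[0,0,-0.08]},{"hand":0,"dp":[56,49,0],"twist":[0,0,-0.16]},{"hand":0,"dp":[84,73,0],"twist":[0,0,-0.24]},{"hand":0,"dp":[112,98,0],"twist":[0,0,-0.32]},{"hand":0,"dp":[140,122,0],"twist":[0,0,-0.4]},{"hand":0,"dp":[165,144,0],"twist":[0,0,-0.471]},{"hand":0,"dp":[165,144,0],"twist":[0,0,-0.471]},{"hand":0,"dp":[165,144,0],"twist":[0,0,-0.471]}])

```text
clock: 10.7
tool_pos: [0.3881, 0.3079, 0.3654]
eef_rot: [180.0, 0.0, 177.3]
force: [0.9, -0.2, 0.0]
finger_gap: 1.002
finger_force: 0.0
```

```bash
python3 go.py .3895 .307 .3045 177; python3 - <<'E'
from h import *
t,s=env.capture("top"),env.capture("side")
cv2.imwrite("pics/a6.png",np.hstack([cv2.resize(t[150:420,140:500,::-1],(400,300)),cv2.resize(s[130:370,220:540,::-1],(400,300))]))
E
```

```text
t 10.7 p [0.3881 0.3079 0.3654] rot [180.    0.  177.3] q [-46.   8.   4. 109.  -1.  63.  46.] gap 1.0 F [ 0.9 -0.2  0. ]
dp [-1.4 -0.9 60.9] tw [0.    0.001 0.005]
```

View pics/a6.png

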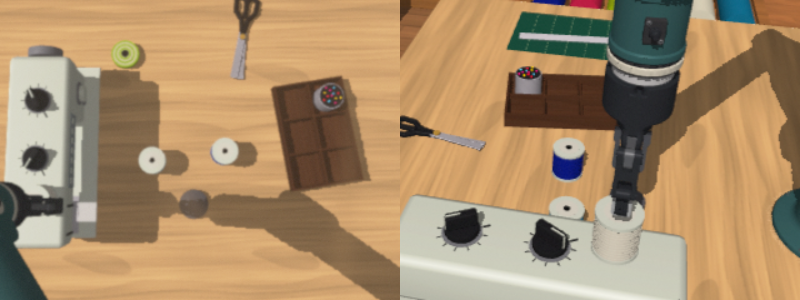

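>>> move_arm(deltas=[{"hand":0,"dp":[-1,-1,12],"twist":[0,0,0]},{"hand":0,"dp":[-1,-1,25],"twist":[0,0,0]},{"hand":0,"dp":[-1,-1,38],"twist":[0,0,0]},{"hand":0,"dp":[-1,-1,50],"twist":[0,0,0]},{"hand":0,"dp":[-1,-1,58],"twist":[0,0,0]},{"hand":0,"dp":[-1,-1,61],"twist":[0,0,0]},{"hand":0,"dp":[-1,-1,61],"twist":[0,0,0]},{"hand":0.2,"dp":[-1,-1,61],"twist":[0,0,0]}])

```text
clock: 11.47
tool_pos: [0.3904, 0.3052, 0.3044]
eef_rot: [180.0, 0.0, 177.0]
force: [-0.8, 0.6, -0.2]
finger_gap: 0.886
finger_force: 0.0
```

>>> move_arm(deltas=[{"hand":0.4,"dp":[0,0,0],"twist":[0,0,0]},{"hand":0.6,"dp":[0,0,0],"twist":[0,0,0]},{"hand":1,"dp":[0,0,0],"twist":[0,0,0]},{"hand":1,"dp":[0,0,0],"twist":[0,0,0]},{"hand":1,"dp":[0,0,-8],"twist":[0,0,0]},{"hand":1,"dp":[0,0,-25],"twist":[0,0,0]},{"hand":1,"dp":[0,0,-42],"twist":[0,0,0]},{"hand":1,"dp":[0,0,-50],"twist":[0,0,0]}])

```text
clock: 12.13
tool_pos: [0.3902, 0.3058, 0.3558]
eef_rot: [179.9, 0.1, 177.1]
force: [0.1, 0.4, -2.1]
finger_gap: 0.686
finger_force: 64.7
```

```bash
python3 go.py .42 .22 .35 165 .43 0 .33 140  .445 -.2 .27 112 .448 -.3355 .2 98.1 .448 -.3355 .14 98.1
```

```text
t 12.1 p [0.3902 0.3058 0.3558] rot [1.799e+02 1.000e-01 1.771e+02] q [-46.   8.   4. 110.  -1.  62.  46.] gap 0.69 F [ 0.1  0.4 -2.1]
dp [-34.1 -84.2   5.7] tw [0.002 0.001 0.211]
dp [ -66.6 -209.9   20. ] tw [-0.    -0.     0.436]
dp [-140.  -143.6   60. ] tw [ 0.    -0.     0.489]
dp [-126.8  -48.    70. ] tw [ 0.    -0.     0.243]
dp [-0. -0. 60.] tw [0. 0. 0.]
```

>>> move_arm(deltas=[{"hand":1,"dp":[-8,-22,1],"twist":[0,0,0.05]},{"hand":1,"dp":[-22,-53,3],"twist":[0,0,0.12]},{"hand":1,"dp":[-34,-84,6],"twist":[0,0,0.21]},{"hand":1,"dp":[-38,-124,9],"twist":[0,0,0.3]},{"hand":1,"dp":[-42,-164,13],"twist":[0,0,0.39]},{"hand":1,"dp":[-46,-204,17],"twist":[0,0,0.48]},{"hand":1,"dp":[-51,-254,22],"twist":[0,0,0.57]},{"hand":1,"dp":[-55,-304,26],"twist":[0,0,0.647]}])

```text
clock: 12.8
tool_pos: [0.428, 0.0143, 0.3289]
eef_rot: [-180.0, -0.0, 139.7]
force: [1.3, 0.7, -0.8]
finger_gap: 0.686
finger_force: 64.6
```

>>> move_arm(deltas=[{"hand":1,"dp":[-18,-18,8],"twist":[0,0,0.06]},{"hand":1,"dp":[-36,-36,16],"twist":[0,0,0.12]},{"hand":1,"dp":[-54,-54,24],"twist":[0,0,0.18]},{"hand":1,"dp":[-72,-72,32],"twist":[0,0,0.24]},{"hand":1,"dp":[-90,-90,40],"twist":[0,0,0.31]},{"hand":1,"dp":[-108,-108,48],"twist":[0,0,0.37]},{"hand":1,"dp":[-126,-126,56],"twist":[0,0,0.43]},{"hand":1,"dp":[-140,-144,60],"twist":[0,0,0.489]}])

```text
clock: 13.47
tool_pos: [0.4429, -0.1853, 0.2683]
eef_rot: [-179.9, -0.0, 111.8]
force: [0.7, 0.2, -1.2]
finger_gap: 0.689
finger_force: 64.6
```

>>> move_arm(deltas=[{"hand":1,"dp":[-25,-10,14],"twist":[0,0,0.06]},{"hand":1,"dp":[-50,-19,28],"twist":[0,0,0.12]},{"hand":1,"dp":[-75,-29,42],"twist":[0,0,0.18]},{"hand":1,"dp":[-100,-38,56],"twist":[0,0,0.243]},{"hand":1,"dp":[-118,-45,65],"twist":[0,0,0.243]},{"hand":1,"dp":[-127,-48,70],"twist":[0,0,0.243]},{"hand":1,"dp":[-127,-48,70],"twist":[0,0,0.243]},{"hand":1,"dp":[-127,-48,70],"twist":[0,0,0.243]}])

```text
clock: 14.13
tool_pos: [0.4463, -0.319, 0.1991]
eef_rot: [-180.0, -0.1, 98.0]
force: [-0.8, 1.1, -1.9]
finger_gap: 0.692
finger_force: 64.7
```

```bash
python3 go.py .448 -.3355 .138 98.1
```

```text
t 14.1 p [ 0.4463 -0.319   0.1991] rot [-1.8e+02 -1.0e-01  9.8e+01] q [  5.  28.  34. 113. -21.  46.  60.] gap 0.69 F [-0.8  1.1 -1.9]
dp [-16.6  -0.6  61. ] tw [-0.001 -0.001 -0.001]
```

>>> move_arm(deltas=[{"hand":1,"dp":[-8,0,5],"twist":[0,0,0]},{"hand":1,"dp":[-16,0,15],"twist":[0,0,0]},{"hand":1,"dp":[-16,0,28],"twist":[0,0,0]},{"hand":1,"dp":[-16,0,40],"twist":[0,0,0]},{"hand":1,"dp":[-16,0,50],"twist":[0,0,0]},{"hand":1,"dp":[-16,0,58],"twist":[0,0,0]},{"hand":1,"dp":[-16,0,58],"twist":[0,0,0]},{"hand":1,"dp":[-16,0,58],"twist":[0,0,0]}])

```text
clock: 14.8
tool_pos: [0.4486, -0.3351, 0.1406]
eef_rot: [-179.9, -0.0, 98.1]
force: [0.3, 0.0, -1.2]
finger_gap: 0.683
finger_force: 64.8
```

```bash
python3 go.py .448 -.3355 .105 98.1; python3 - <<'E'
from h import *
crop("side",290,140,410,240,5,"a7")
E
```

```text
t 14.8 p [ 0.4486 -0.3351  0.1406] rot [-179.9   -0.    98.1] q [ 10.  34.  31. 113. -26.  41.  64.] gap 0.68 F [ 0.3  0.  -1.2]
dp [-0.4 -0.6 35.6] tw [-0.001 -0.001 -0.   ]
```

View pics/a7.png

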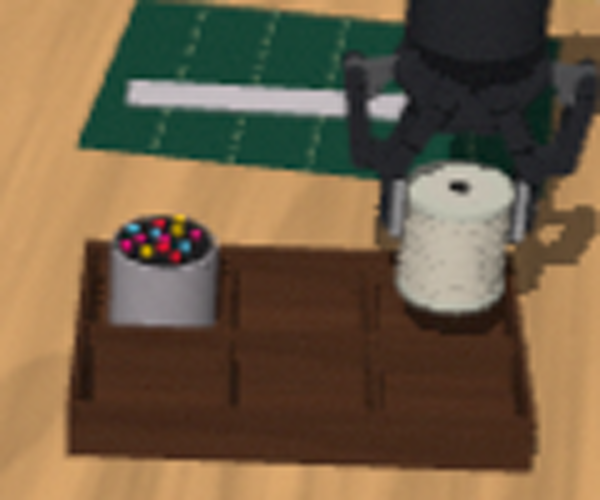

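>>> move_arm(deltas=[{"hand":1,"dp":[0,2,6],"twist":[0,0,0]},{"hand":1,"dp":[0,2,14],"twist":[0,0,0]},{"hand":1,"dp":[0,2,22],"twist":[0,0,0]},{"hand":1,"dp":[0,2,28],"twist":[0,0,0]},{"hand":1,"dp":[0,2,32],"twist":[0,0,0]},{"hand":1,"dp":[0,2,35],"twist":[0,0,0]},{"hand":1,"dp":[0,2,35],"twist":[0,0,0]},{"hand":1,"dp":[0,2,35],"twist":[0,0,0]}])

```text
clock: 15.52
tool_pos: [0.4508, -0.3352, 0.1063]
eef_rot: [-180.0, 0.0, 98.1]
force: [1.4, 0.1, -1.6]
finger_gap: 0.688
finger_force: 64.8
```

>>> move_arm(deltas=[{"hand":0.2,"dp":[0,0,0],"twist":[0,0,0]},{"hand":0.1,"dp":[0,0,0],"twist":[0,0,0]},{"hand":0,"dp":[0,0,0],"twist":[0,0,0]},{"hand":0,"dp":[0,0,0],"twist":[0,0,0]},{"hand":0,"dp":[0,0,-10],"twist":[0,0,0]},{"hand":0,"dp":[0,0,-40],"twist":[0,0,0]},{"hand":0,"dp":[0,0,-75],"twist":[0,0,0]},{"hand":0,"dp":[0,0,-100],"twist":[0,0,0]}])

```text
clock: 16.18
tool_pos: [0.451, -0.3357, 0.2092]
eef_rot: [179.9, 0.1, 98.0]
force: [0.8, -0.4, 0.0]
finger_gap: 0.998
finger_force: 0.0
```

```bash
cat > sp.py <<'E'
from h import *
# white spool discs at z=.062 on the table: top-view blobs; dark hole centre
im=env.capture("top"); g=cv2.cvtColor(im,cv2.COLOR_RGB2HSV)
m=((g[...,1]<60)&(g[...,2]>105)).astype(np.uint8); m[:150]=0; m[:,:235]=0; m[:,500:]=0; m[400:]=0
m=cv2.morphologyEx(cv2.morphologyEx(m,cv2.MORPH_CLOSE,np.ones((7,7))),cv2.MORPH_OPEN,np.ones((5,5)))
n,l,s,c=cv2.connectedComponentsWithStats(m)
for i in range(1,n): print(s[i],c[i].round(1),p2w("top",*c[i],.062).round(4))
E
python3 sp.py; python3 go.py .482 -.064 .205 98.1
```

```text
[348 180  13  41 380] [355.2 202. ] [ 0.6991 -0.1045  0.062 ]
[423 231  10  18 118] [426.7 240.1] [ 0.5964 -0.2844  0.062 ]
[329 274  26  24 491] [341.6 285.8] [ 0.4843 -0.0626  0.062 ]
[478 275  18   9 101] [486.8 278.8] [ 0.4944 -0.4319  0.062 ]
[265 282  24  25 495] [276.5 293.9] [0.4675 0.1005 0.062 ]
[433 285  31  25 641] [448.1 297.5] [ 0.4495 -0.3301  0.062 ]
[303 322  21  23 368] [312.1 333.5] [0.3683 0.0137 0.062 ]
[435 380  51  20 459] [461.  387.7] [ 0.2292 -0.3481  0.062 ]
t 16.2 p [ 0.4527 -0.3373  0.2134] rot [179.6   0.3  98. ] q [  6.  28.  35. 110. -21.  48.  60.] gap 1.0 F [ 1.1 -0.1  2.9]
dp [266.6  67.    7.5] tw [ 0.008  0.005 -0.001]
```

>>> move_arm(deltas=[{"hand":0,"dp":[35,9,0],"twist":[0,0,0]},{"hand":0,"dp":[74,20,0],"twist":[0,0,0]},{"hand":0,"dp":[113,30,10],"twist":[0,0,0]},{"hand":0,"dp":[152,40,20],"twist":[0,0,0]},{"hand":0,"dp":[190,50,30],"twist":[0,0,0]},{"hand":0,"dp":[229,60,38],"twist":[0,0,0]},{"hand":0,"dp":[266,70,38],"twist":[0,0,0]},{"hand":0,"dp":[266,70,38],"twist":[0,0,0]}])

```text
clock: 16.9
tool_pos: [0.4835, -0.0534, 0.168]
eef_rot: [-180.0, -0.2, 98.8]
force: [0.9, -0.6, -0.3]
finger_gap: 0.998
finger_force: 0.0
```

```bash
python3 go.py .4843 -.0626 .0995 98.1
```

```text
t 16.9 p [ 0.4835 -0.0534  0.168 ] rot [-180.    -0.2   98.8] q [-24.  25.  32. 122. -21.  39.  31.] gap 1.0 F [ 0.9 -0.6 -0.3]
dp [-9.5 -0.5 68.4] tw [-0.001 -0.004  0.011]
```

>>> move_arm(deltas=[{"hand":0,"dp":[0,0,8],"twist":[0,0,0]},{"hand":0,"dp":[0,0,20],"twist":[0,0,0]},{"hand":0,"dp":[0,0,35],"twist":[0,0,0]},{"hand":0,"dp":[0,0,50],"twist":[0,0,0]},{"hand":0,"dp":[0,0,62],"twist":[0,0,0]},{"hand":0,"dp":[0,0,69],"twist":[0,0,0]},{"hand":0,"dp":[0,0,69],"twist":[0,0,0]},{"hand":0,"dp":[0,0,69],"twist":[0,0,0]}])

```text
clock: 17.57
tool_pos: [0.4826, -0.0628, 0.099]
eef_rot: [-180.0, 0.0, 98.0]
force: [-0.7, -0.4, 1.1]
finger_gap: 0.999
finger_force: 0.0
```

>>> move_arm(deltas=[{"hand":0.4,"dp":[0,0,0],"twist":[0,0,0]},{"hand":0.6,"dp":[0,0,0],"twist":[0,0,0]},{"hand":1,"dp":[0,0,0],"twist":[0,0,0]},{"hand":1,"dp":[0,0,0],"twist":[0,0,0]},{"hand":1,"dp":[0,0,0],"twist":[0,0,0]},{"hand":1,"dp":[0,0,-10],"twist":[0,0,0]},{"hand":1,"dp":[0,0,-40],"twist":[0,0,0]},{"hand":1,"dp":[0,0,-60],"twist":[0,0,0]}])

```text
clock: 18.23
tool_pos: [0.4827, -0.0621, 0.161]
eef_rot: [-180.0, 0.0, 98.0]
force: [1.0, 0.3, -1.2]
finger_gap: 0.689
finger_force: 65.0
```

```bash
python3 go.py .597 -.2325 .16 98.1 .597 -.2325 .105 98.1
```

```text
t 18.2 p [ 0.4827 -0.0621  0.161 ] rot [-180.    0.   98.] q [-23.  26.  32. 122. -22.  38.  32.] gap 0.69 F [ 1.   0.3 -1.2]
dp [-184.8   89.4    1. ] tw [-0.     0.    -0.001]
dp [-0. -0. 55.] tw [0. 0. 0.]
```

>>> move_arm(deltas=[{"hand":1,"dp":[-20,10,-10],"twist":[0,0,0]},{"hand":1,"dp":[-50,24,-10],"twist":[0,0,0]},{"hand":1,"dp":[-84,40,-10],"twist":[0,0,0]},{"hand":1,"dp":[-118,57,-10],"twist":[0,0,0]},{"hand":1,"dp":[-150,72,-10],"twist":[0,0,0]},{"hand":1,"dp":[-172,83,-10],"twist":[0,0,0]},{"hand":1,"dp":[-185,89,-5],"twist":[0,0,0]},{"hand":1,"dp":[-185,89,5],"twist":[0,0,0]}])

```text
clock: 18.9
tool_pos: [0.5985, -0.2366, 0.1563]
eef_rot: [179.8, 0.3, 97.9]
force: [0.4, -0.4, -1.5]
finger_gap: 0.684
finger_force: 65.0
```

>>> move_arm(deltas=[{"hand":1,"dp":[0,0,5],"twist":[0,0,0]},{"hand":1,"dp":[0,0,10],"twist":[0,0,0]},{"hand":1,"dp":[0,0,15],"twist":[0,0,0]},{"hand":1,"dp":[0,0,18],"twist":[0,0,0]},{"hand":1,"dp":[0,0,18],"twist":[0,0,0]},{"hand":1,"dp":[0,0,18],"twist":[0,0,0]},{"hand":1,"dp":[0,0,18],"twist":[0,0,0]},{"hand":1,"dp":[0,0,18],"twist":[0,0,0]}])

```text
clock: 19.57
tool_pos: [0.5971, -0.2325, 0.1368]
eef_rot: [180.0, 0.0, 98.1]
force: [-0.1, 1.0, -0.9]
finger_gap: 0.684
finger_force: 65.0
```

```bash
python3 go.py .597 -.2325 .104 98.1; python3 - <<'E'
from h import *
crop("side",290,140,410,240,5,"a8")
E
```

```text
t 19.6 p [ 0.5971 -0.2325  0.1368] rot [180.    0.   98.1] q [ -3.  40.  30. 101. -26.  46.  48.] gap 0.68 F [-0.1  1.  -0.9]
dp [-0.  -0.1 32.8] tw [ 0.001  0.    -0.   ]
```

View pics/a8.png

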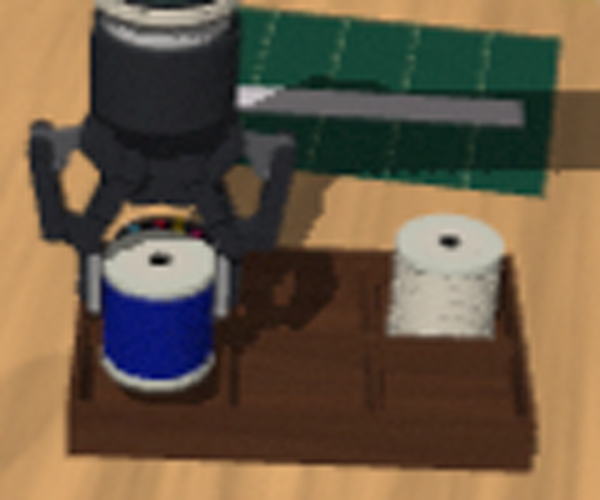

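>>> move_arm(deltas=[{"hand":1,"dp":[0,0,6],"twist":[0,0,0]},{"hand":1,"dp":[0,0,13],"twist":[0,0,0]},{"hand":1,"dp":[0,0,20],"twist":[0,0,0]},{"hand":1,"dp":[0,0,26],"twist":[0,0,0]},{"hand":1,"dp":[0,0,30],"twist":[0,0,0]},{"hand":1,"dp":[0,0,32],"twist":[0,0,0]},{"hand":1,"dp":[0,0,32],"twist":[0,0,0]},{"hand":1,"dp":[0,0,32],"twist":[0,0,0]}])

```text
clock: 20.28
tool_pos: [0.5963, -0.2324, 0.1056]
eef_rot: [-179.9, -0.1, 98.1]
force: [-7.2, 3.5, 14.2]
finger_gap: 0.685
finger_force: 66.2
```

>>> move_arm(deltas=[{"hand":0.2,"dp":[0,0,0],"twist":[0,0,0]},{"hand":0.1,"dp":[0,0,0],"twist":[0,0,0]},{"hand":0,"dp":[0,0,0],"twist":[0,0,0]},{"hand":0,"dp":[0,0,0],"twist":[0,0,0]},{"hand":0,"dp":[0,0,-10],"twist":[0,0,0]},{"hand":0,"dp":[0,0,-40],"twist":[0,0,0]},{"hand":0,"dp":[0,0,-75],"twist":[0,0,0]},{"hand":0,"dp":[0,0,-100],"twist":[0,0,0]}])

```text
clock: 20.95
tool_pos: [0.5973, -0.2332, 0.2071]
eef_rot: [179.9, 0.1, 98.0]
force: [1.4, -0.0, -0.3]
finger_gap: 0.998
finger_force: 0.0
```

```bash
python3 sp.py; python3 go.py .4675 .1005 .17 98.1
```

```text
[348 186  13  35 343] [354.9 204.2] [ 0.6933 -0.1036  0.062 ]
[421 197  18  13 133] [430.1 203.5] [ 0.692  -0.2986  0.062 ]
[396 229  18  23 312] [404.2 239. ] [ 0.6003 -0.2265  0.062 ]
[265 282  24  25 496] [276.5 293.9] [0.4675 0.1005 0.062 ]
[446 287  18  23 303] [454.9 299.1] [ 0.4452 -0.3472  0.062 ]
[371 309  60  37 627] [402.2 321.2] [ 0.3933 -0.2111  0.062 ]
[302 322  22  24 372] [311.8 334.1] [0.367  0.0146 0.062 ]
[341 364  55  27 447] [368.4 373.6] [ 0.2685 -0.1218  0.062 ]
t 21.0 p [ 0.5995 -0.2343  0.2121] rot [179.5   0.2  98. ] q [ -5.  35.  33.  99. -23.  53.  45.] gap 1.0 F [ 2.3 -1.   2.7]
dp [350.1 -84.2  39.9] tw [ 0.009  0.004 -0.001]
```

>>> move_arm(deltas=[{"hand":0,"dp":[30,-7,0],"twist":[0,0,0]},{"hand":0,"dp":[65,-15,0],"twist":[0,0,0]},{"hand":0,"dp":[103,-24,5],"twist":[0,0,0]},{"hand":0,"dp":[141,-33,10],"twist":[0,0,0]},{"hand":0,"dp":[179,-42,15],"twist":[0,0,0]},{"hand":0,"dp":[217,-51,20],"twist":[0,0,0]},{"hand":0,"dp":[252,-59,25],"twist":[0,0,0]},{"hand":0,"dp":[284,-67,30],"twist":[0,0,0]}])

```text
clock: 21.67
tool_pos: [0.4899, 0.0414, 0.1746]
eef_rot: [180.0, -0.0, 98.1]
force: [0.5, 0.2, 0.8]
finger_gap: 1.001
finger_force: 0.0
```

>>> move_arm(deltas=[{"hand":0,"dp":[28,-7,5],"twist":[0,0,0]},{"hand":0,"dp":[50,-12,5],"twist":[0,0,0]},{"hand":0,"dp":[64,-15,5],"twist":[0,0,0]},{"hand":0,"dp":[64,-15,5],"twist":[0,0,0]},{"hand":0,"dp":[64,-15,5],"twist":[0,0,0]},{"hand":0,"dp":[64,-15,5],"twist":[0,0,0]},{"hand":0,"dp":[64,-15,5],"twist":[0,0,0]},{"hand":0,"dp":[64,-15,5],"twist":[0,0,0]}])

```text
clock: 22.33
tool_pos: [0.4673, 0.0993, 0.1695]
eef_rot: [180.0, 0.0, 97.9]
force: [-0.5, 0.0, 0.6]
finger_gap: 1.0
finger_force: 0.0
```

```bash
python3 go.py .4675 .1005 .099 98.1
```

```text
t 22.3 p [0.4673 0.0993 0.1695] rot [180.    0.   97.9] q [-42.  24.  32. 123. -20.  38.  11.] gap 1.0 F [-0.5  0.   0.6]
dp [ 1.2  0.3 70.5] tw [ 0.001  0.    -0.003]
```

>>> move_arm(deltas=[{"hand":0,"dp":[1,0,8],"twist":[0,0,0]},{"hand":0,"dp":[1,0,20],"twist":[0,0,0]},{"hand":0,"dp":[1,0,35],"twist":[0,0,0]},{"hand":0,"dp":[1,0,50],"twist":[0,0,0]},{"hand":0,"dp":[1,0,62],"twist":[0,0,0]},{"hand":0,"dp":[1,0,70],"twist":[0,0,0]},{"hand":0,"dp":[1,0,70],"twist":[0,0,0]},{"hand":0,"dp":[1,0,70],"twist":[0,0,0]}])

```text
clock: 23.0
tool_pos: [0.4665, 0.1011, 0.0988]
eef_rot: [-179.9, 0.0, 98.0]
force: [0.4, -0.7, 1.3]
finger_gap: 0.999
finger_force: 0.0
```

>>> move_arm(deltas=[{"hand":0.4,"dp":[0,0,0],"twist":[0,0,0]},{"hand":0.6,"dp":[0,0,0],"twist":[0,0,0]},{"hand":1,"dp":[0,0,0],"twist":[0,0,0]},{"hand":1,"dp":[0,0,0],"twist":[0,0,0]},{"hand":1,"dp":[0,0,0],"twist":[0,0,0]},{"hand":1,"dp":[0,0,-10],"twist":[0,0,0]},{"hand":1,"dp":[0,0,-40],"twist":[0,0,0]},{"hand":1,"dp":[0,0,-70],"twist":[0,0,0]}])

```text
clock: 23.67
tool_pos: [0.4657, 0.1011, 0.1699]
eef_rot: [-179.8, 0.1, 98.1]
force: [0.2, 0.5, -1.3]
finger_gap: 0.686
finger_force: 65.0
```

```bash
python3 go.py .4366 -.2553 .17 98.1
```

```text
t 23.7 p [0.4657 0.1011 0.1699] rot [-1.798e+02  1.000e-01  9.810e+01] q [-43.  24.  32. 123. -20.  38.  11.] gap 0.69 F [ 0.2  0.5 -1.3]
dp [-348.8  -78.8    0.5] tw [-0.003  0.001 -0.001]
```

>>> move_arm(deltas=[{"hand":1,"dp":[-20,-4,-5],"twist":[0,0,0]},{"hand":1,"dp":[-52,-11,-5],"twist":[0,0,0]},{"hand":1,"dp":[-88,-19,-5],"twist":[0,0,0]},{"hand":1,"dp":[-124,-27,-5],"twist":[0,0,0]},{"hand":1,"dp":[-160,-35,-5],"twist":[0,0,0]},{"hand":1,"dp":[-196,-43,-5],"twist":[0,0,0]},{"hand":1,"dp":[-232,-51,-5],"twist":[0,0,0]},{"hand":1,"dp":[-265,-59,-5],"twist":[0,0,0]}])

```text
clock: 24.33
tool_pos: [0.4451, -0.1711, 0.1753]
eef_rot: [179.9, 0.0, 98.0]
force: [0.6, -1.1, -2.4]
finger_gap: 0.687
finger_force: 65.0
```

>>> move_arm(deltas=[{"hand":1,"dp":[-30,-7,0],"twist":[0,0,0]},{"hand":1,"dp":[-55,-12,0],"twist":[0,0,0]},{"hand":1,"dp":[-75,-17,0],"twist":[0,0,0]},{"hand":1,"dp":[-84,-19,5],"twist":[0,0,0]},{"hand":1,"dp":[-84,-19,15],"twist":[0,0,0]},{"hand":1,"dp":[-84,-19,25],"twist":[0,0,0]},{"hand":1,"dp":[-84,-19,33],"twist":[0,0,0]},{"hand":1,"dp":[-84,-19,33],"twist":[0,0,0]}])

```text
clock: 25.0
tool_pos: [0.4378, -0.2525, 0.1391]
eef_rot: [-179.8, -0.2, 98.2]
force: [-0.3, -0.2, -1.2]
finger_gap: 0.693
finger_force: 65.0
```

```bash
python3 go.py .438 -.255 .104 98.1
```

```text
t 25.0 p [ 0.4378 -0.2525  0.1391] rot [-179.8   -0.2   98.2] q [  1.  30.  31. 120. -26.  37.  58.] gap 0.69 F [-0.3 -0.2 -1.2]
dp [-2.6 -0.  35.1] tw [-0.004 -0.003  0.002]
```

>>> move_arm(deltas=[{"hand":1,"dp":[-1,0,6],"twist":[0,0,0]},{"hand":1,"dp":[-2,0,13],"twist":[0,0,0]},{"hand":1,"dp":[-2,0,20],"twist":[0,0,0]},{"hand":1,"dp":[-2,0,27],"twist":[0,0,0]},{"hand":1,"dp":[-2,0,31],"twist":[0,0,0]},{"hand":1,"dp":[-2,0,34],"twist":[0,0,0]},{"hand":1,"dp":[-2,0,34],"twist":[0,0,0]},{"hand":1,"dp":[-2,0,34],"twist":[0,0,0]}])

```text
clock: 25.67
tool_pos: [0.4387, -0.2571, 0.1072]
eef_rot: [-180.0, -0.0, 98.1]
force: [0.1, 0.7, -0.9]
finger_gap: 0.685
finger_force: 65.0
```

>>> move_arm(deltas=[{"hand":0.2,"dp":[0,0,0],"twist":[0,0,0]},{"hand":0.1,"dp":[0,0,0],"twist":[0,0,0]},{"hand":0,"dp":[0,0,0],"twist":[0,0,0]},{"hand":0,"dp":[0,0,0],"twist":[0,0,0]},{"hand":0,"dp":[0,0,-10],"twist":[0,0,0]},{"hand":0,"dp":[0,0,-40],"twist":[0,0,0]},{"hand":0,"dp":[0,0,-80],"twist":[0,0,0]},{"hand":0,"dp":[0,0,-120],"twist":[0,0,0]}])

```text
clock: 26.33
tool_pos: [0.4379, -0.257, 0.2287]
eef_rot: [-179.9, -0.0, 98.0]
force: [0.7, -0.2, -0.4]
finger_gap: 1.003
finger_force: 0.0
```

```bash
cat > fit.py <<'E'
from h import *
# fit dial centres/tick phase at z=.205 + bar angle: dark-blob fit by rendering silhouettes of both cams
from scipy.optimize import minimize
ims={n:cv2.cvtColor(env.capture(n),cv2.COLOR_RGB2GRAY) for n in("top","side")}
def sil(n,c,a,k=4,org=None,N=None):
    m=np.zeros((N,N),np.uint8); t=np.linspace(0,2*np.pi,40)
    def hull(P): 
        q=(w2p(n,P)-org)*k; cv2.fillConvexPoly(m,cv2.convexHull(q.astype(np.float32)).astype(np.int32),255)
    hull(np.vstack([np.c_[c[0]+.0205*np.cos(t),c[1]+.0205*np.sin(t),np.full(40,z)] for z in(.2065,.216)]))
    u=np.array([np.cos(a),np.sin(a)])*.021; v=np.array([-np.sin(a),np.cos(a)])*.0065
    hull(np.array([[*(c+s*u+r*v),z] for s in(-1,1) for r in(-1,1) for z in(.216,.238)]))
    return m>0
for nm,c0,a0 in(("L",(.586,.319),26),("W",(.471,.320),146)):
    best={}
    data={}
    for n in ims:
        o=np.floor(w2p(n,[[*c0,.22]])[0])-25; w=50; x,y=o.astype(int)
        g=cv2.resize(ims[n][y:y+w,x:x+w],None,fx=4,fy=4,interpolation=cv2.INTER_LINEAR)
        data[n]=(o,g<75)
    def cost(p,which=("top","side")):
        return sum((sil(n,np.array(p[:2]),np.radians(p[2]*1000),org=data[n][0],N=200)!=data[n][1]).sum() for n in which)
    for wh in (("top","side"),("top",),("side",)):
        r=min((minimize(cost,[c0[0],c0[1],(a0+d)/1000],args=(wh,),method="Nelder-Mead",options=dict(initial_simplex=[[c0[0]+i,c0[1]+j,(a0+d+e)/1000] for i,j,e in((-.006,-.005,-12),(.006,0,0),(0,.007,0),(0,0,14))])) for d in(-10,0,10)),key=lambda r:r.fun)
        print(nm,wh,r.x.round(4)*[1,1,1000],r.fun,data["top"][1].sum(),data["side"][1].sum())
E
python3 fit.py; python3 sp.py; python3 go.py
```

```text
L ('top', 'side') [ 0.5834  0.3205 19.7   ] 3484.0 4956 9953
L ('top',) [0.5822 0.315  4.    ] 817.0 4956 9953
L ('side',) [ 0.583   0.3223 50.1   ] 1296.0 4956 9953
[348 180  13  41 380] [355.2 202. ] [ 0.6991 -0.1045  0.062 ]
[396 229  33  24 608] [410.9 240. ] [ 0.5973 -0.2436  0.062 ]
[477 263   6   7  39] [479.4 265.9] [ 0.5275 -0.4156  0.062 ]
[440 280  17  18 176] [446.8 290.8] [ 0.4663 -0.328   0.062 ]
[408 291  25  25 535] [419.7 302.9] [ 0.4377 -0.2575  0.062 ]
[303 322  17  23 324] [311.3 332.7] [0.3704 0.0159 0.062 ]
t 26.5 p [ 0.4403 -0.2578  0.2309] rot [179.6   0.2  98.1] q [ -5.  21.  38. 117. -18.  47.  52.] gap 1.0 F [-0.2 -0.1  0.4]Traceback (most recent call last):
  File "fit.py", line 23, in <module>
    r=min((minimize(cost,[c0[0],c0[1],(a0+d)/1000],args=(wh,),method="Nelder-Mead",options=dict(initial_simplex=[[c0[0]+i,c0[1]+j,(a0+d+e)/1000] for i,j,e in((-.006,-.005,-12),(.006,0,0),(0,.007,0),(0,0,14))])) for d in(-10,0,10)),key=lambda r:r.fun)
  File "fit.py", line 23, in <genexpr>
    r=min((minimize(cost,[c0[0],c0[1],(a0+d)/1000],args=(wh,),method="Nelder-M
[... 890 characters left out ...]
     ~~~^^^^^^^^^^^^^^^^^^^^^^^^^^^^^^^^^^^^^^^^^^^^^^^^^^^^^^^^^^^^^^
  File "fit.py", line 11, in sil
    hull(np.array([[*(c+s*u+r*v),z] for s in(-1,1) for r in(-1,1) for z in(.216,.238)]))
    ~~~~^^^^^^^^^^^^^^^^^^^^^^^^^^^^^^^^^^^^^^^^^^^^^^^^^^^^^^^^^^^^^^^^^^^^^^^^^^^^^^^^
  File "fit.py", line 8, in hull
    q=(w2p(n,P)-org)*k; cv2.fillConvexPoly(m,cv2.convexHull(q.astype(np.float32)).astype(np.int32),255)
       ~~~^^^^^
  File "h.py", line 10, in w2p
    f,cx,cy,T=cal(n); q=(np.atleast_2d(P)-T[:3,3])@T[:3,:3]
              ~~~^^^
  File "h.py", line 4, in cal
    c=env.get_calibration(n); f=240/np.tan(np.radians(c["fov_y"]/2))
ValueError: time passes only in moves, steps and waits
```

```bash
python3 go.py .438 -.257 .225 98.1 .46 .03 .33 123 .470 .321 .335 147.6 .470 .321 .293 147.6
```

```text
t 26.5 p [ 0.4403 -0.2578  0.2309] rot [179.6   0.2  98.1] q [ -5.  21.  38. 117. -18.  47.  52.] gap 1.0 F [-0.2 -0.1  0.4]
dp [ 1.1 -2.2  5.9] tw [ 0.007  0.003 -0.   ]
dp [ 281.    62.2 -105. ] tw [ 0.     0.    -0.435]
dp [238.6 166.9  -5. ] tw [ 0.     0.    -0.429]
dp [ 0. -0. 42.] tw [0. 0. 0.]
```

>>> move_arm(deltas=[{"hand":0,"dp":[25,6,-20],"twist":[0,0,-0.04]},{"hand":0,"dp":[55,12,-42],"twist":[0,0,-0.09]},{"hand":0,"dp":[92,20,-60],"twist":[0,0,-0.15]},{"hand":0,"dp":[129,28,-75],"twist":[0,0,-0.21]},{"hand":0,"dp":[167,37,-88],"twist":[0,0,-0.27]},{"hand":0,"dp":[205,45,-98],"twist":[0,0,-0.33]},{"hand":0,"dp":[243,54,-103],"twist":[0,0,-0.38]},{"hand":0,"dp":[281,62,-105],"twist":[0,0,-0.435]}])

```text
clock: 27.15
tool_pos: [0.4603, 0.0319, 0.333]
eef_rot: [179.9, -0.0, 123.2]
force: [0.0, -0.8, -0.4]
finger_gap: 1.004
finger_force: 0.0
```

>>> move_arm(deltas=[{"hand":0,"dp":[31,22,-2],"twist":[0,0,-0.06]},{"hand":0,"dp":[62,43,-3],"twist":[0,0,-0.12]},{"hand":0,"dp":[93,65,-5],"twist":[0,0,-0.18]},{"hand":0,"dp":[124,87,-5],"twist":[0,0,-0.24]},{"hand":0,"dp":[155,108,-5],"twist":[0,0,-0.3]},{"hand":0,"dp":[186,130,-5],"twist":[0,0,-0.36]},{"hand":0,"dp":[215,150,-5],"twist":[0,0,-0.429]},{"hand":0,"dp":[238,167,-5],"twist":[0,0,-0.429]}])

```text
clock: 27.82
tool_pos: [0.4698, 0.3233, 0.3363]
eef_rot: [-179.9, -0.1, 147.9]
force: [0.5, 0.4, -0.6]
finger_gap: 1.0
finger_force: 0.0
```

>>> move_arm(deltas=[{"hand":0,"dp":[0,0,0],"twist":[0,0,0]},{"hand":0,"dp":[0,0,0],"twist":[0,0,0]},{"hand":0,"dp":[0,0,0],"twist":[0,0,0]},{"hand":0,"dp":[0,0,0],"twist":[0,0,0]},{"hand":0,"dp":[0,0,0],"twist":[0,0,0]},{"hand":0,"dp":[0,0,0],"twist":[0,0,0]},{"hand":0,"dp":[0,0,0],"twist":[0,0,0]},{"hand":0,"dp":[0,0,0],"twist":[0,0,0]}])

```text
clock: 28.48
tool_pos: [0.4712, 0.32, 0.3376]
eef_rot: [180.0, 0.0, 147.5]
force: [-0.1, -0.0, -0.0]
finger_gap: 0.998
finger_force: 0.0
```

```bash
python3 go.py .470 .321 .293 147.6
```

```text
t 28.5 p [0.4712 0.32   0.3376] rot [180.    0.  147.5] q [-49.  17.  15. 102.  -5.  61.  24.] gap 1.0 F [-0.1 -0.  -0. ]
dp [ 1.6  0.1 44.6] tw [ 0.     0.    -0.001]
```

Good. Lower onto the width dial and close gently.

>>> move_arm(deltas=[{"hand":0.2,"dp":[1,0,8],"twist":[0,0,0]},{"hand":0.3,"dp":[1,0,16],"twist":[0,0,0]},{"hand":0.3,"dp":[1,0,24],"twist":[0,0,0]},{"hand":0.3,"dp":[1,0,32],"twist":[0,0,0]},{"hand":0.4,"dp":[1,0,40],"twist":[0,0,0]},{"hand":0.5,"dp":[1,0,44],"twist":[0,0,0]},{"hand":0.55,"dp":[1,0,44],"twist":[0,0,0]},{"hand":0.6,"dp":[1,0,44],"twist":[0,0,0]}])

```text
clock: 29.15
tool_pos: [0.4703, 0.321, 0.293]
eef_rot: [-180.0, -0.0, 147.6]
force: [0.4, 0.0, 0.0]
finger_gap: 0.404
finger_force: 0.0
```

>>> move_arm(deltas=[{"hand":0.65,"dp":[0,0,0],"twist":[0,0,0]},{"hand":0.7,"dp":[0,0,0],"twist":[0,0,0]},{"hand":0.74,"dp":[0,0,0],"twist":[0,0,0]},{"hand":0.78,"dp":[0,0,0],"twist":[0,0,0]},{"hand":0.8,"dp":[0,0,0],"twist":[0,0,0]},{"hand":0.82,"dp":[0,0,0],"twist":[0,0,0]},{"hand":0.84,"dp":[0,0,0],"twist":[0,0,0]},{"hand":0.86,"dp":[0,0,0],"twist":[0,0,0]}])

```text
clock: 29.82
tool_pos: [0.4709, 0.322, 0.2938]
eef_rot: [179.8, 0.0, 147.6]
force: [3.6, 2.9, -1.0]
finger_gap: 0.142
finger_force: 22.8
```

```bash
python3 go.py .470 .321 .293 147.6
```

```text
t 29.8 p [0.4709 0.322  0.2938] rot [179.8   0.  147.6] q [-49.  20.  14. 105.  -6.  56.  25.] gap 0.14 F [ 3.6  2.9 -1. ]
dp [ 0.2 -1.3  0.8] tw [0.003 0.001 0.   ]
```

>>> move_arm(deltas=[{"hand":1,"dp":[0,1,0],"twist":[0,0,0]},{"hand":1,"dp":[0,1,0],"twist":[0,0,0.06]},{"hand":1,"dp":[0,1,0],"twist":[0,0,0.16]},{"hand":1,"dp":[0,1,0],"twist":[0,0,0.26]},{"hand":1,"dp":[0,1,0],"twist":[0,0,0.36]},{"hand":1,"dp":[0,1,0],"twist":[0,0,0.46]},{"hand":1,"dp":[0,1,0],"twist":[0,0,0.56]},{"hand":1,"dp":[0,1,0],"twist":[0,0,0.66]}])

```text
clock: 30.48
tool_pos: [0.4709, 0.322, 0.2939]
eef_rot: [180.0, -0.0, 109.5]
force: [-0.2, 1.6, 2.2]
finger_gap: 0.131
finger_force: 60.0
```

```bash
python3 go.py .470 .321 .293 57.6; python3 -c "
from h import *
print(env.get_obs()['moment'])"
```

```text
t 30.5 p [0.4709 0.322  0.2939] rot [180.   -0.  109.5] q [-55.  20.  22. 105.  -9.  56. -10.] gap 0.13 F [-0.2  1.6  2.2]
dp [-0.6 -1.2  0.9] tw [ 0.    -0.     0.906]
[ 0.13290757 -0.07386527  0.13272081]
```

Turning well with low forces; finish the 90° turn, then open and rise.

>>> move_arm(deltas=[{"hand":1,"dp":[0,0,0],"twist":[0,0,0.11]},{"hand":1,"dp":[0,0,0],"twist":[0,0,0.22]},{"hand":1,"dp":[0,0,0],"twist":[0,0,0.33]},{"hand":1,"dp":[0,0,0],"twist":[0,0,0.44]},{"hand":1,"dp":[0,0,0],"twist":[0,0,0.55]},{"hand":1,"dp":[0,0,0],"twist":[0,0,0.66]},{"hand":1,"dp":[0,0,0],"twist":[0,0,0.77]},{"hand":1,"dp":[0,0,0],"twist":[0,0,0.86]}])

```text
clock: 31.15
tool_pos: [0.4708, 0.322, 0.2939]
eef_rot: [-180.0, -0.0, 60.2]
force: [-0.5, 1.3, 3.7]
finger_gap: 0.137
finger_force: 60.1
```

>>> move_arm(deltas=[{"hand":1,"dp":[0,0,0],"twist":[0,0,0.05]},{"hand":1,"dp":[0,0,0],"twist":[0,0,0.05]},{"hand":1,"dp":[0,0,0],"twist":[0,0,0.05]},{"hand":1,"dp":[0,0,0],"twist":[0,0,0.05]},{"hand":0.8,"dp":[0,0,0],"twist":[0,0,0.05]},{"hand":0.6,"dp":[0,0,0],"twist":[0,0,0.05]},{"hand":0.4,"dp":[0,0,0],"twist":[0,0,0.05]},{"hand":0.4,"dp":[0,0,0],"twist":[0,0,0.05]}])

```text
clock: 31.82
tool_pos: [0.4707, 0.3215, 0.2929]
eef_rot: [-180.0, 0.1, 57.6]
force: [0.4, -0.1, 0.8]
finger_gap: 0.596
finger_force: 0.0
```

```bash
python3 go.py .470 .321 .34 57.6 .585 .320 .34 26.4 .585 .32 .293 26.4
```

```text
t 31.8 p [0.4707 0.3215 0.2929] rot [-1.80e+02  1.00e-01  5.76e+01] q [-63.  21.  32. 106. -13.  57. -58.] gap 0.6 F [ 0.4 -0.1  0.8]
dp [ -0.8  -0.3 -47.1] tw [-0.     0.001  0.001]
dp [60.8 97.6  0. ] tw [ 0.    -0.     0.545]
dp [ 0. -0. 47.] tw [0. 0. 0.]
```

>>> move_arm(deltas=[{"hand":0.3,"dp":[0,0,-10],"twist":[0,0,0]},{"hand":0.3,"dp":[0,0,-30],"twist":[0,0,0]},{"hand":0.3,"dp":[0,0,-47],"twist":[0,0,0.08]},{"hand":0.3,"dp":[15,25,-47],"twist":[0,0,0.18]},{"hand":0.3,"dp":[30,50,-47],"twist":[0,0,0.28]},{"hand":0.3,"dp":[45,75,-47],"twist":[0,0,0.38]},{"hand":0.3,"dp":[56,92,-47],"twist":[0,0,0.48]},{"hand":0.3,"dp":[60,98,-47],"twist":[0,0,0.545]}])

```text
clock: 32.48
tool_pos: [0.5885, 0.319, 0.3409]
eef_rot: [179.9, -0.1, 26.0]
force: [-0.2, 0.1, 0.3]
finger_gap: 0.701
finger_force: 0.0
```

>>> move_arm(deltas=[{"hand":0.3,"dp":[0,0,0],"twist":[0,0,0]},{"hand":0.3,"dp":[0,0,0],"twist":[0,0,0]},{"hand":0.3,"dp":[0,0,0],"twist":[0,0,0]},{"hand":0.3,"dp":[0,0,0],"twist":[0,0,0]},{"hand":0.3,"dp":[0,0,0],"twist":[0,0,0]},{"hand":0.3,"dp":[0,0,0],"twist":[0,0,0]},{"hand":0.3,"dp":[0,0,0],"twist":[0,0,0]},{"hand":0.3,"dp":[0,0,0],"twist":[0,0,0]}])

```text
clock: 33.15
tool_pos: [0.5855, 0.3202, 0.3405]
eef_rot: [-180.0, -0.0, 26.4]
force: [0.2, 0.0, 1.0]
finger_gap: 0.699
finger_force: 0.0
```

```bash
python3 go.py .5855 .3195 .293 26.4
```

```text
t 33.1 p [0.5855 0.3202 0.3405] rot [-180.    -0.    26.4] q [-59.  30.  40.  89. -20.  68. -79.] gap 0.7 F [0.2 0.  1. ]
dp [-0.3  0.6 47.5] tw [-0. -0.  0.]
```

>>> move_arm(deltas=[{"hand":0.3,"dp":[0,0,8],"twist":[0,0,0]},{"hand":0.3,"dp":[0,0,18],"twist":[0,0,0]},{"hand":0.3,"dp":[0,0,28],"twist":[0,0,0]},{"hand":0.3,"dp":[0,0,38],"twist":[0,0,0]},{"hand":0.4,"dp":[0,0,45],"twist":[0,0,0]},{"hand":0.5,"dp":[0,0,47],"twist":[0,0,0]},{"hand":0.55,"dp":[0,0,47],"twist":[0,0,0]},{"hand":0.6,"dp":[0,0,47],"twist":[0,0,0]}])

```text
clock: 33.82
tool_pos: [0.5859, 0.3201, 0.2934]
eef_rot: [180.0, -0.0, 26.4]
force: [0.7, -0.3, 0.3]
finger_gap: 0.402
finger_force: 0.0
```

>>> move_arm(deltas=[{"hand":0.65,"dp":[0,0,0],"twist":[0,0,0]},{"hand":0.7,"dp":[0,0,0],"twist":[0,0,0]},{"hand":0.74,"dp":[0,0,0],"twist":[0,0,0]},{"hand":0.78,"dp":[0,0,0],"twist":[0,0,0]},{"hand":0.8,"dp":[0,0,0],"twist":[0,0,0]},{"hand":0.82,"dp":[0,0,0],"twist":[0,0,0]},{"hand":0.84,"dp":[0,0,0],"twist":[0,0,0]},{"hand":0.86,"dp":[0,0,0],"twist":[0,0,0]}])

```text
clock: 34.48
tool_pos: [0.5858, 0.3199, 0.2936]
eef_rot: [180.0, -0.0, 26.4]
force: [-0.3, -1.0, 0.5]
finger_gap: 0.148
finger_force: 24.2
```

```bash
python3 go.py .5855 .3195 .293 146.4
```

```text
t 34.5 p [0.5858 0.3199 0.2936] rot [180.   -0.   26.4] q [-58.  33.  38.  92. -22.  63. -78.] gap 0.15 F [-0.3 -1.   0.5]
dp [-0.5  0.2  0.6] tw [ 0.     0.    -2.094]
```

>>> move_arm(deltas=[{"hand":1,"dp":[0,0,0],"twist":[0,0,0]},{"hand":1,"dp":[0,0,0],"twist":[0,0,-0.06]},{"hand":1,"dp":[0,0,0],"twist":[0,0,-0.16]},{"hand":1,"dp":[0,0,0],"twist":[0,0,-0.26]},{"hand":1,"dp":[0,0,0],"twist":[0,0,-0.36]},{"hand":1,"dp":[0,0,0],"twist":[0,0,-0.46]},{"hand":1,"dp":[0,0,0],"twist":[0,0,-0.56]},{"hand":1,"dp":[0,0,0],"twist":[0,0,-0.66]}])

```text
clock: 35.15
tool_pos: [0.5858, 0.3199, 0.2937]
eef_rot: [180.0, -0.0, 64.5]
force: [-0.2, -0.4, 2.3]
finger_gap: 0.131
finger_force: 59.1
```

>>> move_arm(deltas=[{"hand":1,"dp":[0,0,0],"twist":[0,0,-0.1]},{"hand":1,"dp":[0,0,0],"twist":[0,0,-0.2]},{"hand":1,"dp":[0,0,0],"twist":[0,0,-0.3]},{"hand":1,"dp":[0,0,0],"twist":[0,0,-0.4]},{"hand":1,"dp":[0,0,0],"twist":[0,0,-0.5]},{"hand":1,"dp":[0,0,0],"twist":[0,0,-0.6]},{"hand":1,"dp":[0,0,0],"twist":[0,0,-0.7]},{"hand":1,"dp":[0,0,0],"twist":[0,0,-0.8]}])

```text
clock: 35.82
tool_pos: [0.5859, 0.3199, 0.2937]
eef_rot: [180.0, 0.0, 110.3]
force: [-0.3, -0.9, 1.9]
finger_gap: 0.137
finger_force: 59.2
```

```bash
python3 go.py .5858 .3199 .293 146.4
```

```text
t 35.8 p [0.5859 0.3199 0.2937] rot [180.    0.  110.3] q [-45.  29.  19.  91. -10.  61.  -3.] gap 0.14 F [-0.3 -0.9  1.9]
dp [ 0.  -0.1  0.7] tw [ 0.    0.   -0.63]
```

Finish the turn, release, rise, and back away toward the table middle.

>>> move_arm(deltas=[{"hand":1,"dp":[0,0,0],"twist":[0,0,-0.1]},{"hand":1,"dp":[0,0,0],"twist":[0,0,-0.2]},{"hand":1,"dp":[0,0,0],"twist":[0,0,-0.3]},{"hand":1,"dp":[0,0,0],"twist":[0,0,-0.4]},{"hand":1,"dp":[0,0,0],"twist":[0,0,-0.5]},{"hand":1,"dp":[0,0,0],"twist":[0,0,-0.6]},{"hand":1,"dp":[0,0,0],"twist":[0,0,-0.63]},{"hand":1,"dp":[0,0,0],"twist":[0,0,-0.63]}])

```text
clock: 36.48
tool_pos: [0.5859, 0.3199, 0.2936]
eef_rot: [180.0, -0.0, 146.2]
force: [-0.3, -1.0, 1.9]
finger_gap: 0.136
finger_force: 59.3
```

>>> move_arm(deltas=[{"hand":1,"dp":[0,0,0],"twist":[0,0,0]},{"hand":1,"dp":[0,0,0],"twist":[0,0,0]},{"hand":0.8,"dp":[0,0,0],"twist":[0,0,0]},{"hand":0.6,"dp":[0,0,0],"twist":[0,0,0]},{"hand":0.4,"dp":[0,0,0],"twist":[0,0,0]},{"hand":0.4,"dp":[0,0,-10],"twist":[0,0,0]},{"hand":0.4,"dp":[0,0,-35],"twist":[0,0,0]},{"hand":0.4,"dp":[0,0,-65],"twist":[0,0,0]}])

```text
clock: 37.15
tool_pos: [0.5849, 0.3198, 0.3574]
eef_rot: [-179.8, -0.1, 146.1]
force: [-0.4, 0.7, 0.4]
finger_gap: 0.602
finger_force: 0.0
```

```bash
python3 go.py .43 .1 .36 146.4
```

```text
t 37.1 p [0.5849 0.3198 0.3574] rot [-1.798e+02 -1.000e-01  1.461e+02] q [-40.  26.  11.  86.  -5.  68.  29.] gap 0.6 F [-0.4  0.7  0.4]
dp [   6.2 -268.8   -1.5] tw [-0.004 -0.002 -0.005]
```

>>> move_arm(deltas=[{"hand":0.4,"dp":[0,-25,0],"twist":[0,0,0]},{"hand":0.4,"dp":[1,-60,0],"twist":[0,0,0]},{"hand":0.4,"dp":[2,-95,0],"twist":[0,0,0]},{"hand":0.4,"dp":[3,-130,0],"twist":[0,0,0]},{"hand":0.4,"dp":[4,-165,0],"twist":[0,0,0]},{"hand":0.4,"dp":[5,-200,0],"twist":[0,0,0]},{"hand":0.4,"dp":[6,-235,0],"twist":[0,0,0]},{"hand":0.4,"dp":[6,-265,0],"twist":[0,0,0]}])

```text
clock: 37.82
tool_pos: [0.4317, 0.1016, 0.359]
eef_rot: [180.0, 0.0, 146.1]
force: [0.1, 1.1, 0.6]
finger_gap: 0.603
finger_force: 0.0
```

```bash
python3 - <<'E'
from h import *
from dials import panel
t,s=env.capture("top"),env.capture("side")
P=lambda n,im,c:cv2.resize(panel(n,im,c,.205),(200,200))
cL,cW=(.586,.320),(.471,.322)
r1=np.hstack([P("top",t,cL),P("top",t,cW),P("side",s,cL),P("side",s,cW)])
a=cv2.resize(t[130:430,130:530,::-1],(400,300));b=cv2.resize(s[170:260,270:390,::-1],(400,300),interpolation=cv2.INTER_CUBIC)
cv2.imwrite("pics/z.png",np.vstack([r1,np.hstack([a,b])]))
E
```

View pics/z.png

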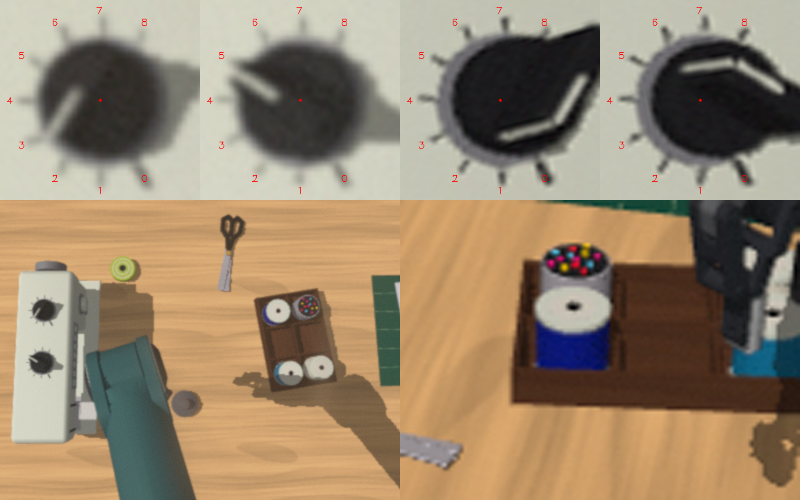

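```bash
python3 -c "
from rig import env
print(env.job_done())"
```

```text
the job is handed in; nothing more can be done
None
```

The job is handed in: the final pictures show the pin pot and all three spools upright in the tray, one to a compartment, the length dial at 2 and the width dial at 5, and the shears, tape roll and pattern weight where they lay.

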